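# Matches from behind the condiments

### The arm

A 6-joint arm with a two-finger parallel gripper is mounted at the origin on the work surface; the furniture and walls round the work are solid. World frame = base frame: x ahead of the robot, y to its left, z up, the work surface at z = 0. Lengths are in m, angles in degrees, forces in N, time in s.
With the tool pointing down it reaches from about 0.4 to 0.825 m from the base axis. Payload 7 kg.
Tool frame: the origin (TCP) lies midway between the tips of the shut fingers; the grasp point (between the pads) lies 19 mm behind it; z points along the fingers, y is the line along which they close (so a half turn about z gives the same grasp; the last joint's range is limited). The gripper opens to 88 mm and grips with 3 to 60 N. Pads are 19 mm wide; open, the fingers measure 130 mm over their backs; the gripper's body (78 mm by 193 mm) begins 47 mm behind the grasp point.
Start: joints at [-49.154, 20.546, 0.682, 0, -70.136, -16.507], TCP at [0.278, -0.615, 0.227] pointing down, gripper open.
Joint ranges: [-176.03, 176.03], [-82.01, 121.73], [-58.28, 71.71], [-173.87, 95.51], [-174.79, -0.11], [-173.66, 173.66]. Speed limits (degrees/s): [136.94, 136.94, 172.46, 180, 180, 180].

### API

Orientations are given as [roll, pitch, yaw] about the fixed x, y, z axes, in that order (R = Rz(yaw) Ry(pitch) Rx(roll)).
In Python, from plant import ctrl gives the robot as it stands. The module is installed in compiled form; this text tells all that it offers.
- The arm moves only by the tool send_rows, never from a script. Its argument "plan" is a list that holds one entry, the list of rows, each a list of 6 numbers: the shift along the tool's x, y, z in shares of 75 cm (1.0 is 75 cm), then the turn, a rotation vector about the tool's x, y, z in a scale on which 1.0 is 180 degrees. A call has 1 to 8 rows; each row is the pose to reach, as a shift and turn from the pose commanded when the call began, along the tool's axes at that moment; what a row does not reach only later rows make up. A row lasts 1/12 s, in which the tool goes at most 41.7 mm and 7.16 degrees, less where a joint would pass 70% of its speed; a pose out of reach is approached as far as the arm can. Shift and turn numbers lie between -1 and 1, and a call with a number outside is refused. A call with a gripper value outside its range is refused whole. "fingers" is the opening, from 0 (shut) to 1 (fully open), set as the call begins (left out, the last holds). The fingers move at their own pace and stop on an object; the grip force is fixed at half the most. Time passes only in rows, so rows that repeat a pose let the fingers close. It gives the time, the measured TCP pose, the force, the opening and the grip force at its end, in the units of the state.
- ctrl.get_obs(): the state, without advancing time (a new reading comes with each control period).
- ctrl.snapshot(name): name is "scene" or "side" or "wrist"; returns a dict with "img" (480x640x3 uint8, red, green, blue), "K" (3x3 intrinsics, pixels), "pose" (4x4, takes a point from camera to world coordinates). Camera axes: x right, y down, z forward; pixel columns grow to the right and rows downward; lengths in m; the calibration is good to about 2 mm. A picture is of the moment at which its call begins. There is no depth.
- ctrl.close_job(): hands the job in; it is judged then, once.
The state is a dict: "clock": time; "joint_pos": joint angles; "qvel": joint speeds; "tau": joint torques, N m; "tool_pos": TCP position; "orientation": TCP orientation; "force": force on the tool from outside, world axes, zero at the start; "moment": the same for the moment, N m; "opening": finger opening in m; "gripper_force": force on a finger pad.
Only numpy, scipy, OpenCV 4.12 (cv2) and the standard library are available. Lean on these libraries where they do the work, as an engineer would, in place of code of your own. Each camera call takes 0.05 s, during which the arm holds its last target. There are 200 camera calls.

### The job

The matchbox on the condiment tray is hemmed in by the pepper mill, the salt shaker and the spice jar. Stand all three upright on the wooden board at the side, leaving the matchbox where it is; then lay the matchbox flat on the middle of the slate coaster, and only after that put the mill, shaker and jar back upright, each centred on its own pad on the tray (mill on the brown pad, shaker on the white, jar on the red). Leave the mug where it stands.

Things in the scene. Friction and masses are not known exactly. Their poses are not given: they have to be found in the camera images.
- pepper_mill: Turned brown wooden pepper mill with a small metal knob on top, standing upright, 58 mm across and 150 mm tall, about 0.13 to 0.25 kg; origin at the centre of its underside, z up. Its round head, 50 mm across, spans 109 to 139 mm above the origin and is the place to grip; it does not turn. Stands at the start on the brown pad.
- salt_shaker: Clear salt shaker with grey cap, 44 mm across and 90 mm tall, upright, about 0.1 kg; origin at the centre of its underside, z up. Cap 34 to 44 mm across from 66 mm up; grip from above at about 65 to 70 mm height. Stands at the start on the white pad.
- spice_jar: Amber spice jar with a paper band and red cap, 48 mm across and 95 mm tall, upright, about 0.11 to 0.22 kg; origin at the centre of its underside, z up; grip round the body from above. Stands at the start on the red pad.
- matchbox: Closed matchbox with blue sides and a pale printed top, lying flat on the tray between the three pads, 37 mm (its x) by 56 mm (its y) by 17 mm high; origin at the centre of its underside; the long side lies roughly along the tray's y. 20 g.
- pepper_pad: Fixed round pad on the tray, 70 mm across, 3 mm thick; origin at the centre of its underside; x, y axes are the tray's. The pads lie round the matchbox about 66 mm from it on its near (-x) side and 72 mm to its left and right; which pad is where varies. Brown: the pepper mill's place. (Tray: fixed, pale wood, 176 mm in x by 236 mm, floor 8 mm and rim 16 mm above the worktop.)
- salt_pad: Fixed round pad on the tray, 70 mm across, 3 mm thick; origin at the centre of its underside; x, y axes are the tray's. The pads lie round the matchbox about 66 mm from it on its near (-x) side and 72 mm to its left and right; which pad is where varies. White: the salt shaker's place.
- spice_pad: Fixed round pad on the tray, 70 mm across, 3 mm thick; origin at the centre of its underside; x, y axes are the tray's. The pads lie round the matchbox about 66 mm from it on its near (-x) side and 72 mm to its left and right; which pad is where varies. Red: the spice jar's place.
- side_board: Fixed brown wooden chopping board lying flat, 270 mm (its x) by 140 mm (its y), its top 18 mm above the origin (centre of its underside, on the worktop); the side area where the mill, shaker and jar wait.
- match_coaster: Fixed dark round slate coaster lying alone on the worktop, 92 mm across, 5 mm thick; origin at the centre of its underside. The matchbox goes on it.
- mug: Cream mug with a brown inside floor, bystander to be left alone, 78 mm across, 116 mm with its handle, 101 mm high; origin on its underside, 18 mm from the axis of the cup towards the handle.
Things that resemble listed ones, but are neither listed nor needed, are in the scene too. What is meant by the matchbox is not green or turquoise, and is the smaller of those in its own colour.

How it is judged (in metres and radians):
On the way, in this order (a step that is already met when the one before it is completed fails the run):
1. mill, shaker and jar all stand upright, released, on the side board, the matchbox still in its place (x of pepper_mill in the frame of side_board between -0.13 and 0.13 m and y of pepper_mill in the frame of side_board between -0.065 and 0.065 m and z of pepper_mill in the frame of side_board between 0.012 and 0.026 m and angle between each of pepper_mill, salt_shaker, spice_jar's own z axis and vertical below 0.12 rad and linear speed of each of pepper_mill, salt_shaker, spice_jar below 0.02 m/s and contact force between each of pepper_mill, salt_shaker, spice_jar and the fingers below 0.1 N and x of salt_shaker in the frame of side_board between -0.13 and 0.13 m and y of salt_shaker in the frame of side_board between -0.065 and 0.065 m and z of salt_shaker in the frame of side_board between 0.012 and 0.026 m and x of spice_jar in the frame of side_board between -0.13 and 0.13 m and y of spice_jar in the frame of side_board between -0.065 and 0.065 m and z of spice_jar in the frame of side_board between 0.012 and 0.026 m and distance of matchbox from where it was at the start of the episode below 0.03 m), for 0.2 s.
2. the matchbox lies released on the middle of the coaster while the three others still stand on the side board (horizontal distance between matchbox and match_coaster below 0.015 m and z of matchbox in the frame of match_coaster below 0.012 m and angle between each of matchbox, pepper_mill, salt_shaker, spice_jar's own z axis and vertical below 0.12 rad and linear speed of each of matchbox, pepper_mill, salt_shaker, spice_jar below 0.02 m/s and contact force between each of matchbox, pepper_mill, salt_shaker, spice_jar and the fingers below 0.1 N and x of pepper_mill in the frame of side_board between -0.13 and 0.13 m and y of pepper_mill in the frame of side_board between -0.065 and 0.065 m and z of pepper_mill in the frame of side_board between 0.012 and 0.026 m and x of salt_shaker in the frame of side_board between -0.13 and 0.13 m and y of salt_shaker in the frame of side_board between -0.065 and 0.065 m and z of salt_shaker in the frame of side_board between 0.012 and 0.026 m and x of spice_jar in the frame of side_board between -0.13 and 0.13 m and y of spice_jar in the frame of side_board between -0.065 and 0.065 m and z of spice_jar in the frame of side_board between 0.012 and 0.026 m), for 0.2 s.
At the end, for the whole second after the job is handed in: The matchbox lies flat and at rest on the coaster, its centre within 15 mm of the coaster's; mill, shaker and jar stand upright, released and at rest, each with its axis within 12 mm of the centre of its own pad (horizontal distance between matchbox and match_coaster below 0.015 m and z of matchbox in the frame of match_coaster below 0.012 m and angle between each of matchbox, pepper_mill, salt_shaker, spice_jar's own z axis and vertical below 0.12 rad and linear speed of each of matchbox, pepper_mill, salt_shaker, spice_jar below 0.02 m/s and contact force between each of matchbox, pepper_mill, salt_shaker, spice_jar and the fingers below 0.1 N and horizontal distance between pepper_mill and pepper_pad below 0.012 m and z of pepper_mill in the frame of pepper_pad below 0.009 m and horizontal distance between salt_shaker and salt_pad below 0.012 m and z of salt_shaker in the frame of salt_pad below 0.009 m and horizontal distance between spice_jar and spice_pad below 0.012 m and z of spice_jar in the frame of spice_pad below 0.009 m); the robot touches nothing.
It fails at once if the mug is moved by more than 30 mm (distance of mug from where it was at the start of the episode above 0.03 m).
It also fails if it takes over 141 s, if anything falls off the work surface, if the arm or the gripper's body presses on something with over 40 N, if the wrist force passes 120 N, or if a joint passes its speed limit or range.

## Working session

There is one attempt and no reset: what is moved stays moved. The work goes in short steps, Python scripts to look and compute and a tool call to move; the robot and the scene stay as the last step left them, time stands still between calls to the robot, and variables do not carry over. Pictures are saved under pics/ and viewed, at most 14 in all, crops included, and the job is handed in when it is done.

Besides the shell and the picture viewer there is one more tool, called after ">>>" by a JSON object that holds its "name" and its "arguments", one argument or row to a line. send_rows: Moves the arm, as the interface text tells. Its arguments: {"type":"object","properties":{"plan":{"type":"array","items":{"type":"array","items":{"type":"array","items":{"type":"number"}}}},"fingers":{"type":"number"}},"required":["plan"]}

```bash
mkdir -p pics
cat > h.py <<'E'
import cv2, numpy as np
from plant import ctrl
def snap(n, f=None):
    s=ctrl.snapshot(n)
    if f: cv2.imwrite('pics/'+f, s['img'][:,:,::-1])
    return s
def ray(s,u,v):
    d=s['pose'][:3,:3]@np.linalg.inv(s['K'])@np.array([u,v,1.]); return s['pose'][:3,3], d/np.linalg.norm(d)
def onz(s,u,v,z):
    o,d=ray(s,u,v); return o+d*(z-o[2])/d[2]
def cross(rays):
    A=sum(np.eye(3)-np.outer(d,d) for o,d in rays); b=sum((np.eye(3)-np.outer(d,d))@o for o,d in rays)
    p=np.linalg.solve(A,b); return p,[np.linalg.norm(np.cross(p-o,d)) for o,d in rays]
def proj(s,p):
    c=s['pose'][:3,:3].T@(np.array(p)-s['pose'][:3,3]); q=s['K']@c; return q[:2]/q[2]
E
python3 - <<'E'
from h import *
np.set_printoptions(precision=3,suppress=True)
a=[snap(n,n+'0.png') for n in('scene','side','wrist')]
for s in a: print(s['pose'],s['K'][0,0])
print(ctrl.get_obs())
E
```

```text
[[-0.696 -0.516  0.499 -0.124]
 [-0.718  0.484 -0.501  0.593]
 [ 0.017 -0.707 -0.707  0.906]
 [ 0.     0.     0.     1.   ]] 571.2911042363285
[[-0.916 -0.229  0.329  0.054]
 [-0.401  0.506 -0.764  0.939]
 [ 0.008 -0.831 -0.556  0.747]
 [ 0.     0.     0.     1.   ]] 535.822504986398
[[-0.411  0.882  0.23   0.217]
 [ 0.912  0.397  0.105 -0.643]
 [ 0.001  0.253 -0.968  0.384]
 [ 0.     0.     0.     1.   ]] 431.26667879696373
{'clock': 0.15, 'joint_pos': array([-49.153,  20.583,   0.646,  -0.013, -70.134, -16.506]), 'qvel': array([-0.048, -0.104,  0.147,  0.067, -0.113,  0.02 ]), 'tau': array([ -0.001, -58.327,  29.329,   7.001,   0.009,  -0.   ]), 'tool_pos': array([ 0.278, -0.615,  0.226]), 'orientation': array([ 179.929,   -0.009, -155.664]), 'force': array([ 0.219,  0.426, -0.717]), 'moment': array([-0.015, -0.002,  0.044]), 'gripper_force': 0.0, 'opening': 0.08757717523053057}
```

View pics/scene0.png

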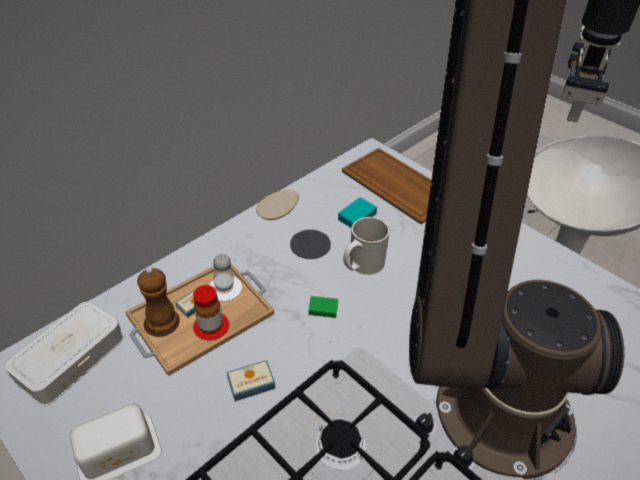

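View pics/side0.png

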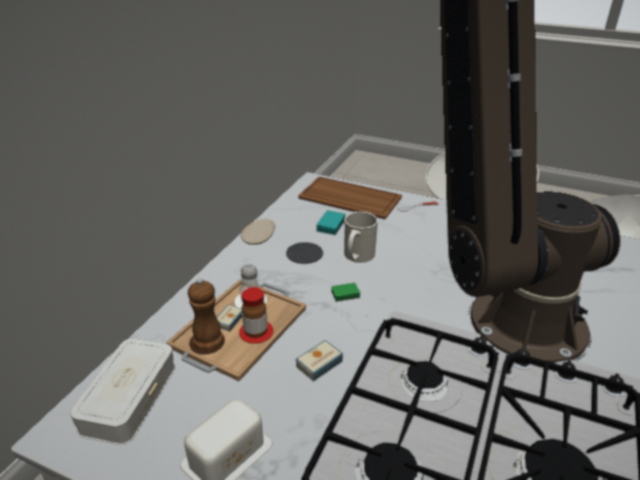

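The scene view shows the tray at about (200,315), with the mill at (155,300), the jar at (208,310) and the shaker at (223,272). The coaster is at (310,243), the board at (400,183) partly behind the arm, and the mug at (368,245).
Candidates for the matchbox in the scene view:
- Small blue/pale box on the tray, (187,303).
- Larger blue box off the tray, (250,380).
- Green box, (323,306).
- Turquoise box, (357,212).

I choose the one on the tray: it is blue, the smaller of the two blue ones, and lies between the pads. A close crop will check this.

Run:
```python
from h import *
np.set_printoptions(precision=3,suppress=True)
S=snap('scene');D=snap('side')
a=cv2.resize(S['img'][240:380,110:290],None,fx=4,fy=4,interpolation=cv2.INTER_CUBIC)[:, :720]
b=cv2.resize(D['img'][250:390,160:320],None,fx=4,fy=4,interpolation=cv2.INTER_CUBIC)
cv2.imwrite('pics/c1.png',a[:,:,::-1]);cv2.imwrite('pics/c2.png',b[:,:,::-1])
def show(n,ps,z): print(n,onz(S,*ps[0],z) , onz(D,*ps[1],z), cross([ray(S,*ps[0]),ray(D,*ps[1])]))
show('coaster',[(310.5,243.5),(304.5,252.5)],.005)
show('knob',[(151,268),(201,283)],.16)
show('jarcap',[(206,290),(252.5,293)],.106)
show('match',[(187,303),(231,316)],.025)
show('boardnearL',[(343,172),(300,195)],.018)
show('boardL',[(373,150),(312,179)],.018)
print('board side', onz(D,388,215,.018),onz(D,401,190,.018), onz(S,423,219,.018))
```

```text
coaster [ 0.53  -0.038  0.005] [ 0.531 -0.039  0.005] (array([ 0.529, -0.037,  0.007]), [np.float64(0.000342295926489909), np.float64(0.0003422959264899468)])
knob [0.566 0.319 0.16 ] [0.558 0.329 0.16 ] (array([0.57 , 0.316, 0.15 ]), [np.float64(0.0031256705131644733), np.float64(0.003125670513164394)])
jarcap [0.5   0.256 0.106] [0.497 0.258 0.106] (array([0.5  , 0.256, 0.104]), [np.float64(0.0012157522558463901), np.float64(0.0012157522558464196)])
match [0.561 0.269 0.025] [0.555 0.255 0.025] (array([0.539, 0.279, 0.052]), [np.float64(0.001550854318815335), np.float64(0.0015508543188154195)])
boardnearL [ 0.65  -0.265  0.018] [ 0.66  -0.281  0.018] (array([ 0.645, -0.257,  0.03 ]), [np.float64(0.003807707750237002), np.float64(0.0038077077502368752)])
boardL [ 0.662 -0.392  0.018] [ 0.671 -0.388  0.018] (array([ 0.68 , -0.412,  0.002]), [np.float64(0.0032695332749796083), np.float64(0.0032695332749795277)])
board side [ 0.394 -0.277  0.018] [ 0.405 -0.431  0.018] [ 0.401 -0.274  0.018]
```

View pics/c1.png

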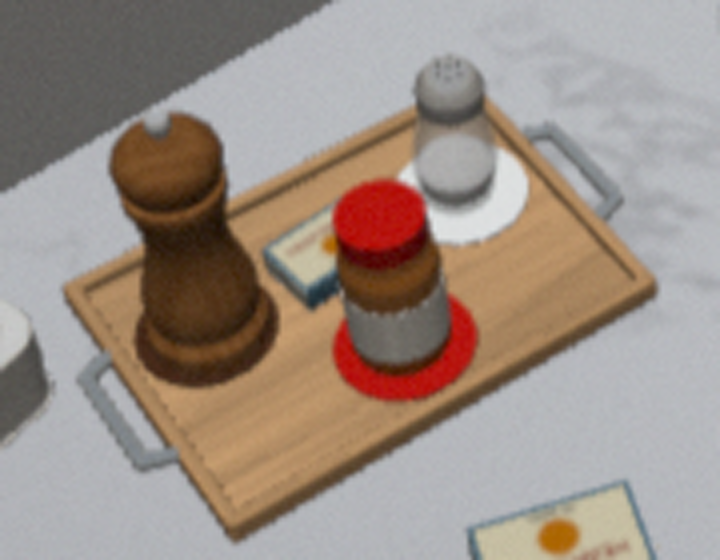

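View pics/c2.png

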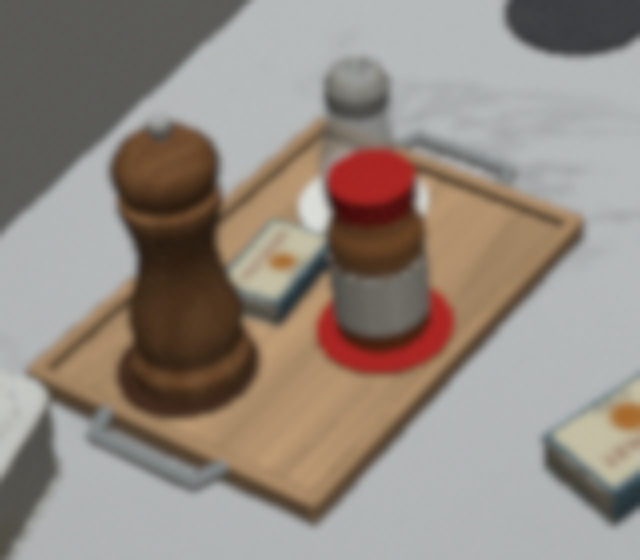

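The crops confirm it. The box at c1 (310,250) and c2 (278,270) is small, has blue sides and a pale top, and lies between the brown, red and white pads. The other blue box is clearly larger and off the tray.
Next I lift, turn the tool to yaw 180, and go to look from the wrist.

The manual's scale: shifts go in shares of 75 cm and turns go in shares of 180 degrees. Converting my numbers, -8 cm is -0.1067, -4 cm is -0.0533, 24.3 degrees is 0.135.

>>> {"name": "send_rows", "arguments": {
  "plan": [
    [[0,0,-0.0533,0,0,0.0389],[0,0,-0.1067,0,0,0.0778],[0,0,-0.1067,0,0,0.1167],[0,0,-0.1067,0,0,0.135],[0,0,-0.1067,0,0,0.135]]
  ],
  "fingers": 1
}}

```text
clock: 0.67
tool_pos: [0.2783, -0.615, 0.3072]
orientation: [-180.0, 0.1, 179.9]
force: [-0.5, -0.2, -0.9]
opening: 0.0875
gripper_force: 0.0
```

In the tool's units: 27.5 cm is 0.3667, -22 cm is -0.2933.

>>> {"name": "send_rows", "arguments": {
  "plan": [
    [[-0.2933,0.3667,0,0,0,0],[-0.2933,0.3667,0,0,0,0],[-0.2933,0.3667,0,0,0,0],[-0.2933,0.3667,0,0,0,0],[-0.2933,0.3667,0,0,0,0],[-0.2933,0.3667,0,0,0,0],[-0.2933,0.3667,0,0,0,0],[-0.2933,0.3667,0,0,0,0]]
  ]
}}

```text
clock: 1.33
tool_pos: [0.4869, -0.3526, 0.3062]
orientation: [180.0, -0.0, -179.8]
force: [0.8, -0.1, 0.2]
opening: 0.0877
gripper_force: 0.0
```

Run:
```python
from h import *
import pickle
s=snap('wrist','wboard.png'); pickle.dump(s,open('wboard.pkl','wb'))
S=ctrl.snapshot('scene');pickle.dump(S,open('sc2.pkl','wb'))
print(ctrl.get_obs()['tool_pos'],ctrl.get_obs()['joint_pos'])
```

```text
[ 0.48915965 -0.35035867  0.30579006] [-1.70556734e+01  1.14086994e+01 -1.62074687e+00 -4.99095352e-02
 -7.70038780e+01 -7.24494599e+01]
```

View pics/wboard.png

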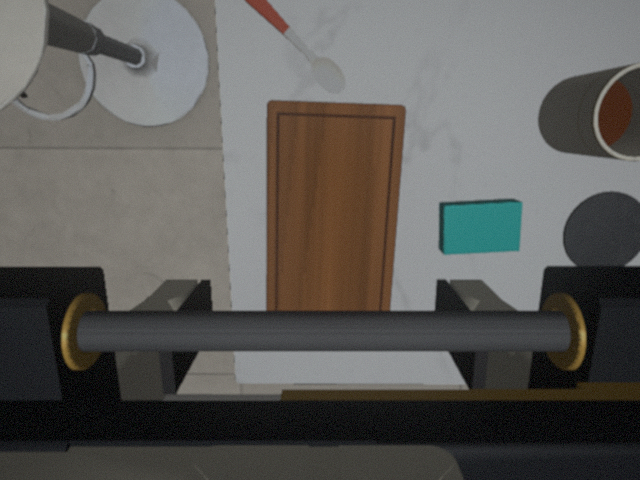

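In the tool's units: 30 cm is 0.4, -1 cm is -0.0133.

>>> {"name": "send_rows", "arguments": {
  "plan": [
    [[-0.0133,0.4,0,0,0,0],[-0.0133,0.4,0,0,0,0],[-0.0133,0.4,0,0,0,0],[-0.0133,0.4,0,0,0,0],[-0.0133,0.4,0,0,0,0],[-0.0133,0.4,0,0,0,0],[-0.0133,0.4,0,0,0,0],[-0.0133,0.4,0,0,0,0]]
  ]
}}

```text
clock: 2.1
tool_pos: [0.4957, -0.0505, 0.3064]
orientation: [180.0, 0.0, -179.7]
force: [0.6, -0.3, 0.6]
opening: 0.0875
gripper_force: 0.0
```

In the tool's units: 27 cm is 0.36.

>>> {"name": "send_rows", "arguments": {
  "plan": [
    [[0,0.36,0,0,0,0],[0,0.36,0,0,0,0],[0,0.36,0,0,0,0],[0,0.36,0,0,0,0],[0,0.36,0,0,0,0],[0,0.36,0,0,0,0],[0,0.36,0,0,0,0],[0,0.36,0,0,0,0]]
  ]
}}

```text
clock: 2.77
tool_pos: [0.4957, 0.2187, 0.3053]
orientation: [-179.9, -0.1, -179.7]
force: [-0.3, 0.6, -0.3]
opening: 0.0879
gripper_force: 0.0
```

Run:
```python
from h import *
import pickle
s=snap('wrist','wtray.png'); pickle.dump(s,open('wtray.pkl','wb'))
print(ctrl.get_obs()['tool_pos'],ctrl.get_obs()['joint_pos'],s['pose'])
```

```text
[0.49557509 0.21692481 0.30545125] [ 4.44006257e+01  5.46513363e+00 -8.78921133e+00 -7.12662918e-03
 -7.58623866e+01 -1.34092019e+02] [[-5.02734792e-03  9.67763822e-01  2.51809274e-01  4.29244810e-01]
 [ 9.99986831e-01  5.12507356e-03  2.67746071e-04  2.18495870e-01]
 [-1.03142609e-03  2.51807304e-01 -9.67776843e-01  4.64051073e-01]
 [ 0.00000000e+00  0.00000000e+00  0.00000000e+00  1.00000000e+00]]
```

View pics/wtray.png

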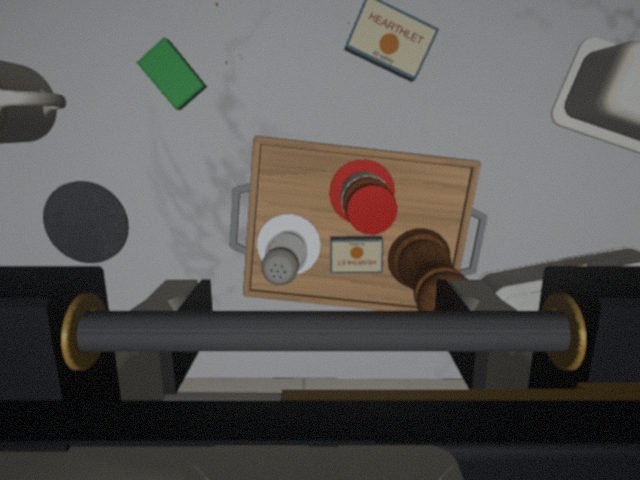

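The board view shows the board's near end at row 101, columns 268–405, its top running down past row 312, with the turquoise box at (480,227) and the coaster at (603,230). The tray view shows the red pad at (362,190), the white pad at (289,245), the matchbox at (356,255), the jar cap at (372,208), the shaker cap at (281,265), the mill at (435,280), partly hidden, and the coaster at (86,221). I take a second wrist position to triangulate.

In the tool's units: 8 cm is 0.1067, 4 cm is 0.0533.

>>> {"name": "send_rows", "arguments": {
  "plan": [
    [[0.0533,0.0533,0,0,0,0],[0.1067,0.1067,0,0,0,0],[0.1067,0.1067,0,0,0,0],[0.1067,0.1067,0,0,0,0]]
  ]
}}

```text
clock: 3.15
tool_pos: [0.4135, 0.2967, 0.3066]
orientation: [180.0, -0.0, -179.8]
force: [-0.1, 0.4, -0.6]
opening: 0.0877
gripper_force: 0.0
```

```bash
cat > m.py <<'E'
from h import *
import pickle
np.set_printoptions(precision=4,suppress=True)
def blobs(img,lo,hi,amin=150):
    h=cv2.cvtColor(img,cv2.COLOR_RGB2HSV); m=cv2.inRange(h,np.array(lo),np.array(hi))
    if lo[0]<0: m=cv2.inRange(h,np.array([0]+lo[1:]),np.array(hi))|cv2.inRange(h,np.array([180+lo[0]]+lo[1:]),np.array([180]+hi[1:]))
    m=cv2.morphologyEx(m,cv2.MORPH_OPEN,np.ones((3,3),np.uint8))
    c,_=cv2.findContours(m,cv2.RETR_EXTERNAL,cv2.CHAIN_APPROX_NONE)
    return [k for k in sorted(c,key=cv2.contourArea)[::-1] if cv2.contourArea(k)>amin]
E
python3 - <<'E'
from m import *
s=snap('wrist','wtray2.png'); pickle.dump(s,open('wtray2.pkl','wb'))
print(s['pose'][:3,3])
for f in('wtray','wtray2'):
    s=pickle.load(open(f+'.pkl','rb')); im=s['img']
    h=cv2.cvtColor(im,cv2.COLOR_RGB2HSV)
    for (u,v) in ((362,170),(372,208),(310,245),(340,245),(420,250),(300,270),(86,221)): 
        if f=='wtray': print((u,v),h[v,u])
    for n,lo,hi in(('red',[-6,150,80],[6,255,255]),('white',[0,0,195],[180,40,255]),('dark',[0,0,20],[180,60,70])):
        for k in blobs(im,lo,hi)[:5]:
            x,y,w,hh=cv2.boundingRect(k)
            print(f,n,cv2.contourArea(k),(x,y,w,hh))
E
```

```text
[0.3469 0.2964 0.4652]
(362, 170) [  2 180 142]
(372, 208) [  2 197 145]
(310, 245) [ 95   9 173]
(340, 245) [ 27  46 145]
(420, 250) [ 13 142  61]
(300, 270) [103  11 159]
(86, 221) [130  29  52]
wtray red 3738.0 (330, 160, 67, 75)
wtray dark 26815.0 (76, 274, 495, 128)
wtray dark 17033.0 (0, 440, 580, 40)
wtray dark 5170.0 (44, 182, 84, 80)
wtray dark 2517.0 (566, 47, 74, 93)
wtray dark 1638.0 (0, 105, 56, 38)
wtray2 red 1297.5 (258, 277, 47, 34)
wtray2 red 941.5 (258, 236, 62, 48)
wtray2 dark 26350.0 (77, 280, 494, 122)
wtray2 dark 16493.5 (0, 441, 561, 39)
wtray2 dark 5752.0 (159, 0, 440, 33)
wtray2 dark 984.0 (480, 139, 34, 60)
wtray2 dark 437.5 (0, 255, 51, 14)
```

View pics/wtray2.png

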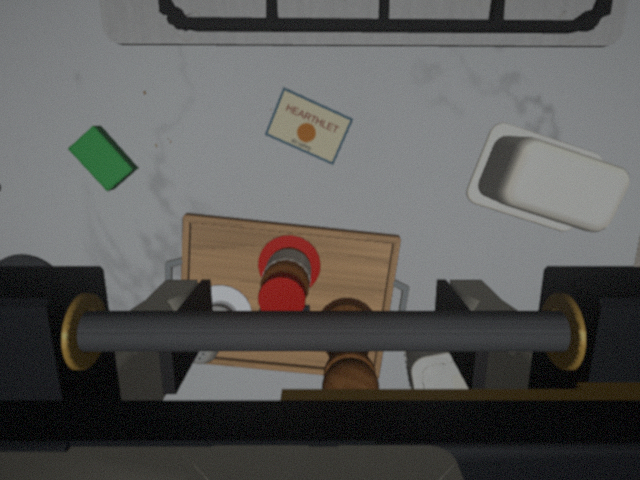

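In this view the shaker is hidden by the gripper at (205,340), so I move the camera outwards, which puts the tray in the clear part of the picture.

In the tool's units: -14.5 cm is -0.1933, -12 cm is -0.16.

>>> {"name": "send_rows", "arguments": {
  "plan": [
    [[-0.0533,-0.0133,0,0,0,0],[-0.1067,-0.0267,0,0,0,0],[-0.16,-0.04,0,0,0,0],[-0.1933,-0.0467,0,0,0,0],[-0.1933,-0.0467,0,0,0,0],[-0.1933,-0.0467,0,0,0,0]]
  ]
}}

```text
clock: 3.7
tool_pos: [0.5624, 0.2579, 0.305]
orientation: [-179.9, -0.1, 179.9]
force: [-0.4, 0.6, -0.1]
opening: 0.0879
gripper_force: 0.0
```

Run:
```python
from m import *
s=snap('wrist','wtray3.png'); pickle.dump(s,open('wtray3.pkl','wb'))
print(s['pose'][:3,3], ctrl.get_obs()['tool_pos'])
for f in ('wtray','wtray3'):
    i=pickle.load(open(f+'.pkl','rb'))['img']; print(f,[cv2.boundingRect(k) for k in blobs(i,[-6,150,80],[6,255,255])])
a=pickle.load(open('wtray.pkl','rb'))['img'][120:320,220:500]; b=s['img'][30:300,180:560]
cv2.imwrite('pics/w1.png',cv2.resize(a,None,fx=2.8,fy=2.8,interpolation=cv2.INTER_CUBIC)[:,:,::-1])
cv2.imwrite('pics/w3.png',cv2.resize(b,None,fx=2,fy=2,interpolation=cv2.INTER_CUBIC)[:,:,::-1])
```

```text
[0.496  0.2585 0.4638] [0.5615 0.2585 0.3057]
wtray [(330, 160, 67, 75)]
wtray3 [(292, 92, 67, 70)]
```

View pics/w3.png

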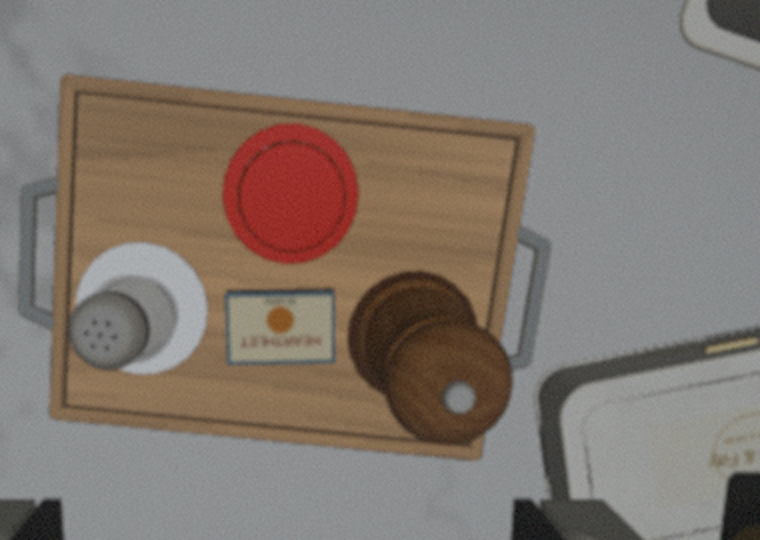

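View pics/w1.png

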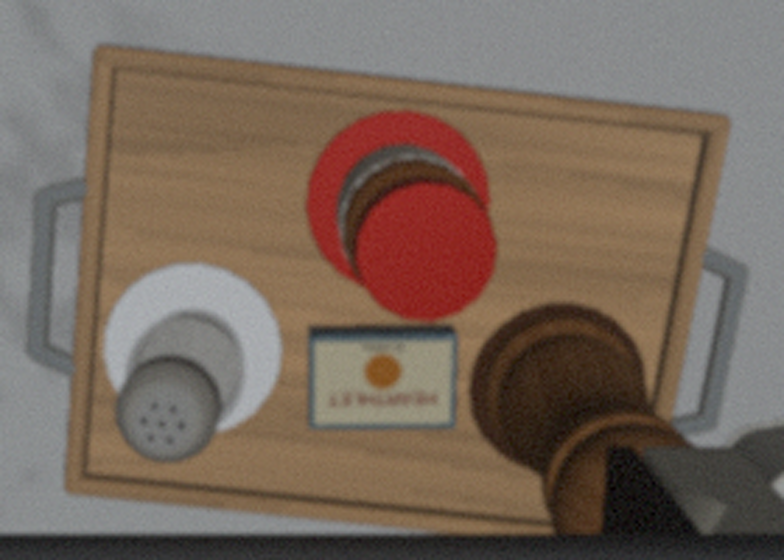

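The close view clearly separates the pieces. In w3 the red pad and jar cap are concentric at about (291,194), the white pad at (141,308), the shaker cap at (109,328), the matchbox at (280,327), and the mill knob at (459,397) with its base at about (416,338).

Run:
```python
from m import *
A=pickle.load(open('wtray.pkl','rb'));C=pickle.load(open('wtray3.pkl','rb'));B=pickle.load(open('wboard.pkl','rb'))
S=snap('scene');D=snap('side')
a=lambda u,v:ray(A,220+u/2.8,120+v/2.8); c=lambda u,v:ray(C,180+u/2,30+v/2)
s=lambda u,v:ray(S,110+u/4,240+v/4); d=lambda u,v:ray(D,160+u/4,250+v/4)
for n,r in dict(redpad=[a(398,203),c(290.5,193)],whitepad=[a(193,350),c(141.5,308)],jarcap=[a(425,250),c(292,196)],jarcap_sd=[s(380,214),d(372,180),c(292,196)],
  shak=[a(163,421),c(105,330)],shak_s=[s(448,68),d(356,68),c(103,332)],match=[a(383,379),c(280.5,327)],knob=[s(159,112),c(459,397)],knob2=[d(158,124),c(459,397)],
  ).items(): print(n,*cross(r))
def z(n,u,v,h): print(n,onz(C,180+u/2,30+v/2,h))
z('red',290.5,193,.011);z('white',141.5,308,.011);z('jar',292,196,.106)
for p in((226,291),(335,290),(335,362),(226,363)): z('mb',*p,.025)
z('millbase L',349,338,.02);z('millbaseT',414,271,.02)
for p in((65,76),(535,127),(478,458),(52,418)): z('tray',*p,.016)
for p in((268,101),(405,104),(391,311),(267,311)): print('board',onz(B,*p,.018))
print('bd tri',cross([ray(B,405,104),ray(S,423,219)]),cross([ray(B,405,104),ray(D,388,215)]))
# coaster
for X,n in((A,'A'),):
    k=blobs(X['img'],[0,0,20],[180,60,70])
    k=[q for q in k if cv2.boundingRect(q)[0]==44][0]; (u,v),w,_=cv2.fitEllipse(k); print('coaster',(u,v),w,onz(X,u,v,.005),'edge',[onz(X,*q,.005) for q in ((44,v),(128,v))])
    print('tri',cross([ray(X,u,v),ray(S,310.5,243.5)]),cross([ray(X,u,v),ray(D,304.5,252.5)]))
```

```text
redpad [0.4975 0.2594 0.015 ] [np.float64(0.00027219827907963996), np.float64(0.00027219827907973336)]
whitepad [0.5554 0.1816 0.0141] [np.float64(0.00011265020211028502), np.float64(0.00011265020211018816)]
jarcap [0.4984 0.2599 0.1036] [np.float64(0.00016404554262908574), np.float64(0.00016404554262918237)]
jarcap_sd [0.4973 0.2598 0.1019] [np.float64(0.0007146255575940076), np.float64(0.0015489018678156111), np.float64(0.0010040240418597087)]
shak [0.5536 0.1798 0.1019] [np.float64(0.0010948287253844718), np.float64(0.0010948287253844961)]
shak_s [0.5536 0.1788 0.0979] [np.float64(0.0005151460340656795), np.float64(0.0012954831388761062), np.float64(0.0009023231552863435)]
match [0.564  0.2544 0.0233] [np.float64(0.00013422678469313123), np.float64(0.00013422678469329243)]
knob [0.5687 0.32   0.1588] [np.float64(0.00038289942719846434), np.float64(0.00038289942719845545)]
knob2 [0.5687 0.3204 0.1558] [np.float64(0.0010557856732376894), np.float64(0.001055785673237627)]
red [0.4974 0.2596 0.011 ]
white [0.5557 0.1812 0.011 ]
jar [0.4983 0.26   0.106 ]
mb [0.5454 0.2268 0.025 ]
mb [
[... 309 characters left out ...]
0.018 ]
board [ 0.6224 -0.2763  0.018 ]
board [ 0.6228 -0.4153  0.018 ]
bd tri (array([ 0.4001, -0.2724,  0.0198]), [np.float64(0.000502518131757691), np.float64(0.0005025181317576687)]) (array([ 0.3971, -0.273 ,  0.0197]), [np.float64(0.003548988965419749), np.float64(0.003548988965419725)])
coaster (85.44068908691406, 221.63095092773438) (75.74092864990234, 86.92996215820312) [ 0.5327 -0.0407  0.005 ] edge [array([ 0.533, -0.086,  0.005]), array([0.5325, 0.0057, 0.005 ])]
tri (array([ 0.5341, -0.0427, -0.0004]), [np.float64(0.0010137122328051547), np.float64(0.0010137122328052284)]) (array([ 0.5329, -0.0426,  0.0022]), [np.float64(0.0004951946977333531), np.float64(0.0004951946977333533)])
```

Everything checks against the sizes given:

| Item | Position (m) | Check |
|---|---|---|
| Mill axis | (0.569, 0.320) | top 0.158 |
| Shaker | (0.5535, 0.179) | cap height about 0.100 |
| Jar | (0.498, 0.260) | cap height about 0.104 |
| Matchbox | (0.564, 0.254) | top 0.023 |
| Red pad | (0.4975, 0.2595) | |
| White pad | (0.5555, 0.181) | |
| Brown pad | about (0.571, 0.324) | worked out from the tray geometry |
| Coaster | (0.533, -0.041) | |
| Board centre | (0.534, -0.343) | top about 0.019 |

The pads stand at about 0.012, the tray is at yaw -6°, and everything is in reach. I grip the mill first.

In the tool's units: 13 cm is 0.1733, 6.2 cm is 0.0827.

>>> {"name": "send_rows", "arguments": {
  "plan": [
    [[-0.0093,0.0467,0,0,0,0],[-0.0093,0.0827,0,0,0,0],[-0.0093,0.0827,0.04,0,0,0],[-0.0093,0.0827,0.0933,0,0,0],[-0.0093,0.0827,0.1467,0,0,0],[-0.0093,0.0827,0.1733,0,0,0],[-0.0093,0.0827,0.1733,0,0,0]]
  ],
  "fingers": 1
}}

```text
clock: 4.43
tool_pos: [0.5644, 0.3209, 0.1716]
orientation: [-179.7, -0.4, -179.9]
force: [-0.0, -0.8, -0.8]
opening: 0.0874
gripper_force: 0.0
```

In the tool's units: 5.9 cm is 0.0787, 5.5 cm is 0.0733.

>>> {"name": "send_rows", "arguments": {
  "plan": [
    [[0,0,0.0267,0,0,0],[0,0,0.0533,0,0,0],[0,0,0.0733,0,0,0],[0,0,0.0787,0,0,0],[0,0,0.0787,0,0,0],[0,0,0.0787,0,0,0]]
  ]
}}

```text
clock: 4.93
tool_pos: [0.5684, 0.3232, 0.1197]
orientation: [179.9, 0.1, -179.9]
force: [-0.4, 1.2, 1.5]
opening: 0.0878
gripper_force: 0.0
```

>>> {"name": "send_rows", "arguments": {
  "plan": [
    [[0,0,0,0,0,0],[0,0,0,0,0,0],[0,0,0,0,0,0],[0,0,0,0,0,0],[0,0,0,0,0,0],[0,0,0,0,0,0],[0,0,0,0,0,0],[0,0,0,0,0,0]]
  ],
  "fingers": 0
}}

```text
clock: 5.6
tool_pos: [0.5678, 0.3224, 0.1176]
orientation: [-180.0, -0.0, -180.0]
force: [-0.4, -0.2, 1.2]
opening: 0.0463
gripper_force: 30.0
```

In the tool's units: -15 cm is -0.2, -14.5 cm is -0.1933.

>>> {"name": "send_rows", "arguments": {
  "plan": [
    [[0,0,-0.0133,0,0,0],[0,0,-0.04,0,0,0],[0,0,-0.08,0,0,0],[0,0,-0.12,0,0,0],[0,0,-0.16,0,0,0],[0,0,-0.1933,0,0,0],[0,0,-0.2,0,0,0],[0,0,-0.2,0,0,0]]
  ]
}}

```text
clock: 6.27
tool_pos: [0.5684, 0.3231, 0.2705]
orientation: [179.8, 0.2, -180.0]
force: [-0.4, -0.1, -1.8]
opening: 0.047
gripper_force: 30.0
```

>>> {"name": "send_rows", "arguments": {
  "plan": [
    [[0,-0.0133,0,0,0,0],[-0.0067,-0.0467,0,0,0,0],[-0.0133,-0.0933,0,0,0,0],[-0.02,-0.14,0,0,0,0],[-0.0267,-0.1867,0,0,0,0],[-0.0333,-0.2333,0,0,0,0],[-0.04,-0.28,0,0,0,0],[-0.0467,-0.3267,0,0,0,0]]
  ]
}}

```text
clock: 6.93
tool_pos: [0.6017, 0.0753, 0.2657]
orientation: [-180.0, -0.2, -180.0]
force: [0.1, 0.7, -2.4]
opening: 0.0466
gripper_force: 30.0
```

In the tool's units: -28 cm is -0.3733, -24.5 cm is -0.3267.

>>> {"name": "send_rows", "arguments": {
  "plan": [
    [[-0.004,-0.0467,0,0,0,0],[-0.008,-0.0933,0,0,0,0],[-0.012,-0.14,0,0,0,0],[-0.016,-0.1867,0,0,0,0],[-0.0187,-0.2333,0,0,0,0],[-0.0213,-0.28,0,0,0,0],[-0.024,-0.3267,0,0,0,0],[-0.0267,-0.3733,0,0,0,0]]
  ]
}}

```text
clock: 7.6
tool_pos: [0.6217, -0.2043, 0.2655]
orientation: [180.0, -0.2, -180.0]
force: [1.1, 1.1, -1.4]
opening: 0.0467
gripper_force: 30.0
```

In the tool's units: -14 cm is -0.1867, -13 cm is -0.1733.

>>> {"name": "send_rows", "arguments": {
  "plan": [
    [[0,-0.0467,0,0,0,0],[0,-0.0933,0,0,0,0],[0,-0.14,0,0,0,0],[0,-0.1733,0,0,0,0],[0,-0.1867,0,0,0,0],[0,-0.1867,0,0,0,0],[0,-0.1867,0,0,0,0]]
  ]
}}

```text
clock: 8.18
tool_pos: [0.6222, -0.3427, 0.2655]
orientation: [179.9, -0.2, 180.0]
force: [0.2, 0.2, -1.4]
opening: 0.0466
gripper_force: 30.0
```

In the tool's units: 13.2 cm is 0.176, 12.5 cm is 0.1667.

>>> {"name": "send_rows", "arguments": {
  "plan": [
    [[0,0,0.0267,0,0,0],[0,0,0.0667,0,0,0],[0,0,0.1067,0,0,0],[0,0,0.1467,0,0,0],[0,0,0.1667,0,0,0],[0,0,0.176,0,0,0],[0,0,0.176,0,0,0],[0,0,0.176,0,0,0]]
  ]
}}

```text
clock: 8.85
tool_pos: [0.6238, -0.3419, 0.1363]
orientation: [-180.0, 0.0, -179.9]
force: [0.1, -0.8, -0.8]
opening: 0.0465
gripper_force: 30.0
```

>>> {"name": "send_rows", "arguments": {
  "plan": [
    [[0,0,0.0027,0,0,0],[0,0,0.0053,0,0,0],[0,0,0.008,0,0,0],[0,0,0.0093,0,0,0],[0,0,0.0093,0,0,0],[0,0,0.0093,0,0,0]]
  ]
}}

```text
clock: 9.35
tool_pos: [0.6232, -0.3425, 0.1287]
orientation: [-180.0, 0.0, -180.0]
force: [0.0, -0.2, -1.7]
opening: 0.0465
gripper_force: 30.0
```

In the tool's units: 0.25 cm is 0.0033, 0.2 cm is 0.0027.

>>> {"name": "send_rows", "arguments": {
  "plan": [
    [[0,0,0.0013,0,0,0],[0,0,0.0027,0,0,0],[0,0,0.0033,0,0,0],[0,0,0.0033,0,0,0],[0,0,0.0033,0,0,0]]
  ]
}}

```text
clock: 9.77
tool_pos: [0.6232, -0.3425, 0.126]
orientation: [180.0, -0.0, -180.0]
force: [0.3, -0.3, -1.8]
opening: 0.0466
gripper_force: 30.0
```

In the tool's units: 0.15 cm is 0.002, 0.1 cm is 0.0013.

>>> {"name": "send_rows", "arguments": {
  "plan": [
    [[0,0,0.0013,0,0,0],[0,0,0.002,0,0,0],[0,0,0.002,0,0,0],[0,0,0.002,0,0,0]]
  ]
}}

```text
clock: 10.1
tool_pos: [0.6233, -0.3425, 0.1247]
orientation: [-180.0, 0.0, -180.0]
force: [-0.6, -0.2, -1.4]
opening: 0.0468
gripper_force: 30.0
```

In the tool's units: 0.15 cm is 0.002, 0.1 cm is 0.0013.

>>> {"name": "send_rows", "arguments": {
  "plan": [
    [[0,0,0.0013,0,0,0],[0,0,0.002,0,0,0],[0,0,0.002,0,0,0],[0,0,0.002,0,0,0]]
  ]
}}

```text
clock: 10.43
tool_pos: [0.6239, -0.3428, 0.1246]
orientation: [-179.9, 0.1, -179.9]
force: [-1.2, -0.1, 5.7]
opening: 0.0467
gripper_force: 30.0
```

Contact is felt at 0.1247, so I release and go to the shaker.

>>> {"name": "send_rows", "arguments": {
  "plan": [
    [[0,0,0,0,0,0],[0,0,0,0,0,0],[0,0,0,0,0,0],[0,0,0,0,0,0],[0,0,0,0,0,0]]
  ],
  "fingers": 1
}}

```text
clock: 10.85
tool_pos: [0.6231, -0.3424, 0.1228]
orientation: [180.0, -0.0, -180.0]
force: [0.1, 0.6, -0.2]
opening: 0.0744
gripper_force: 0.0
```

In the tool's units: -14 cm is -0.1867, -12 cm is -0.16.

>>> {"name": "send_rows", "arguments": {
  "plan": [
    [[0,0,-0.0133,0,0,0],[0,0,-0.0533,0,0,0],[0,0,-0.1067,0,0,0],[0,0,-0.16,0,0,0],[0,0,-0.1867,0,0,0],[0,0,-0.1867,0,0,0]]
  ]
}}

```text
clock: 11.35
tool_pos: [0.6253, -0.3438, 0.2712]
orientation: [-179.7, 0.6, -179.9]
force: [-0.2, -0.3, 0.7]
opening: 0.0877
gripper_force: 0.0
```

In the tool's units: 29 cm is 0.3867, 25.5 cm is 0.34.

>>> {"name": "send_rows", "arguments": {
  "plan": [
    [[0,0.04,0,0,0,0],[0.0133,0.0933,0,0,0,0],[0.02,0.1467,0,0,0,0],[0.0267,0.2,0,0,0,0],[0.0333,0.2467,0,0,0,0],[0.04,0.2933,0,0,0,0],[0.04,0.34,0,0,0,0],[0.04,0.3867,0,0,0,0]]
  ]
}}

```text
clock: 12.02
tool_pos: [0.5925, -0.0509, 0.2642]
orientation: [180.0, 0.1, -180.0]
force: [0.6, 1.0, -0.6]
opening: 0.0872
gripper_force: 0.0
```

In the tool's units: 23 cm is 0.3067, 20.5 cm is 0.2733.

>>> {"name": "send_rows", "arguments": {
  "plan": [
    [[0.0133,0.0467,0,0,0,0],[0.0267,0.0933,0,0,0,0],[0.0333,0.14,0,0,0,0],[0.04,0.1867,0,0,0,0],[0.0467,0.2333,0,0,0,0],[0.0533,0.2733,0,0,0,0],[0.0533,0.3067,0,0,0,0],[0.0533,0.3067,0,0,0,0]]
  ]
}}

```text
clock: 12.68
tool_pos: [0.5527, 0.1813, 0.2636]
orientation: [180.0, 0.0, -179.8]
force: [1.6, -0.2, 0.0]
opening: 0.0873
gripper_force: 0.0
```

Run:
```python
from m import *
print(ctrl.get_obs()['tool_pos'])
s=snap('wrist'); pickle.dump(s,open('w4.pkl','wb')); S=snap('scene'); D=snap('side')
a=s['img'][0:320,120:520]
b=cv2.resize(S['img'][130:240,330:450],None,fx=2.5,fy=2.5); 
cv=np.zeros((320,720,3),np.uint8); cv[:,:400]=a; cv[:275,410:710]=b; cv2.imwrite('pics/v4.png',cv[:,:,::-1])
```

```text
[0.5527 0.1813 0.2636]
```

View pics/v4.png

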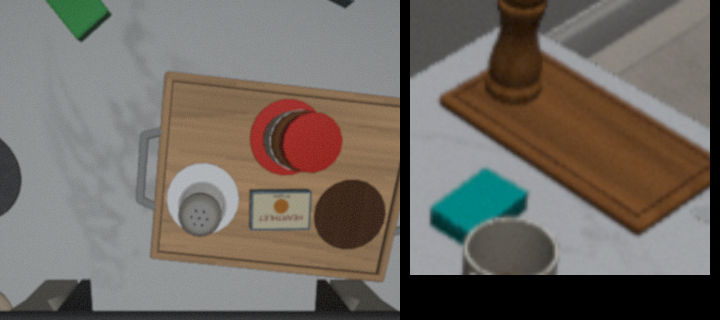

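The mill stands upright on the far end of the board (crop at 515,90). The brown pad is now bare at crop (350,214), the shaker cap is at (200,214), and the matchbox is untouched.

Run:
```python
from m import *
s=pickle.load(open('w4.pkl','rb'))
for k in blobs(s['img'],[5,80,20],[20,255,75],800)[:4]:
    e=cv2.fitEllipse(k); print(cv2.boundingRect(k),e[:2],onz(s,*e[0],.011))
for k in blobs(s['img'],[80,0,150],[130,40,255],800)[:4]:
    x,y,w,h=cv2.boundingRect(k)
    if w<100: print('white',(x,y,w,h))
print('shaker', onz(s,320,214,.1), 'white', onz(s,120+202.5,199,.011))
```

```text
(435, 181, 70, 67) ((469.13214111328125, 214.0552978515625), (64.7578353881836, 70.35608673095703)) [0.5703 0.3234 0.011 ]
white (288, 164, 70, 64)
shaker [0.5523 0.179  0.1   ] white [0.5559 0.1808 0.011 ]
```

>>> {"name": "send_rows", "arguments": {
  "plan": [
    [[0,0,0.0267,0,0,0],[0,0,0.08,0,0,0],[0,0,0.12,0,0,0],[0,-0.0013,0.16,0,0,0],[0,-0.0013,0.18,0,0,0],[0,-0.0013,0.18,0,0,0],[0,-0.0013,0.18,0,0,0]]
  ]
}}

```text
clock: 13.42
tool_pos: [0.553, 0.1754, 0.1281]
orientation: [-179.9, -0.0, 180.0]
force: [1.0, -0.7, 0.4]
opening: 0.0875
gripper_force: 0.0
```

In the tool's units: 6.8 cm is 0.0907, 6 cm is 0.08.

>>> {"name": "send_rows", "arguments": {
  "plan": [
    [[0,0.0027,0.0267,0,0,0],[0,0.004,0.0533,0,0,0],[0,0.004,0.08,0,0,0],[0,0.004,0.0907,0,0,0],[0,0.004,0.0907,0,0,0],[0,0.004,0.0907,0,0,0]]
  ]
}}

```text
clock: 13.92
tool_pos: [0.5538, 0.1797, 0.0615]
orientation: [180.0, 0.1, -180.0]
force: [-0.0, 0.3, 0.8]
opening: 0.0875
gripper_force: 0.0
```

>>> {"name": "send_rows", "arguments": {
  "plan": [
    [[0,0,0,0,0,0],[0,0,0,0,0,0],[0,0,0,0,0,0],[0,0,0,0,0,0],[0,0,0,0,0,0],[0,0,0,0,0,0],[0,0,0,0,0,0],[0,0,0,0,0,0]]
  ],
  "fingers": 0
}}

```text
clock: 14.58
tool_pos: [0.5528, 0.1795, 0.06]
orientation: [-180.0, -0.0, -180.0]
force: [0.0, 0.5, -0.2]
opening: 0.0399
gripper_force: 0.0
```

>>> {"name": "send_rows", "arguments": {
  "plan": [
    [[0,0,0,0,0,0],[0,0,0,0,0,0],[0,0,0,0,0,0]]
  ]
}}

```text
clock: 14.83
tool_pos: [0.5528, 0.1795, 0.06]
orientation: [-180.0, -0.0, -180.0]
force: [-0.3, -0.4, -0.8]
opening: 0.0347
gripper_force: 29.5
```

In the tool's units: -16 cm is -0.2133, -15 cm is -0.2.

>>> {"name": "send_rows", "arguments": {
  "plan": [
    [[0,0,-0.0133,0,0,0],[0,0,-0.04,0,0,0],[0,0,-0.08,0,0,0],[0,0,-0.12,0,0,0],[0,0,-0.16,0,0,0],[0,0,-0.2,0,0,0],[0,0,-0.2133,0,0,0],[0,0,-0.2133,0,0,0]]
  ]
}}

```text
clock: 15.5
tool_pos: [0.5543, 0.1802, 0.2242]
orientation: [179.8, 0.3, -179.9]
force: [0.2, -0.2, -1.1]
opening: 0.0351
gripper_force: 29.5
```

In the tool's units: -25 cm is -0.3333, -21.5 cm is -0.2867.

>>> {"name": "send_rows", "arguments": {
  "plan": [
    [[0.0027,-0.0133,0,0,0,0],[0.0093,-0.0533,0,0,0,0],[0.0187,-0.1,0,0,0,0],[0.0293,-0.1467,0,0,0,0],[0.04,-0.1933,0,0,0,0],[0.0507,-0.24,0,0,0,0],[0.06,-0.2867,0,0,0,0],[0.0693,-0.3333,0,0,0,0]]
  ]
}}

```text
clock: 16.17
tool_pos: [0.4989, -0.0725, 0.2186]
orientation: [-180.0, -0.2, -180.0]
force: [1.3, -0.0, -1.7]
opening: 0.0351
gripper_force: 29.5
```

In the tool's units: -26.5 cm is -0.3533, -24.5 cm is -0.3267.

>>> {"name": "send_rows", "arguments": {
  "plan": [
    [[0.0107,-0.0467,0,0,0,0],[0.0213,-0.0933,0,0,0,0],[0.032,-0.14,0,0,0,0],[0.0427,-0.1867,0,0,0,0],[0.0533,-0.2333,0,0,0,0],[0.064,-0.28,0,0,0,0],[0.0733,-0.3267,0,0,0,0],[0.076,-0.3533,0,0,0,0]]
  ]
}}

```text
clock: 16.83
tool_pos: [0.4415, -0.3381, 0.2182]
orientation: [179.9, -0.2, 179.9]
force: [0.4, 0.7, -1.2]
opening: 0.035
gripper_force: 29.5
```

In the tool's units: 14.2 cm is 0.1893, 13 cm is 0.1733.

>>> {"name": "send_rows", "arguments": {
  "plan": [
    [[0,-0.008,0.0267,0,0,0],[0,-0.0093,0.0667,0,0,0],[0,-0.0093,0.1067,0,0,0],[0,-0.0093,0.1467,0,0,0],[0,-0.0093,0.1733,0,0,0],[0,-0.0093,0.1893,0,0,0],[0,-0.0093,0.1893,0,0,0],[0,-0.0093,0.1893,0,0,0]]
  ]
}}

```text
clock: 17.5
tool_pos: [0.4426, -0.3423, 0.0767]
orientation: [179.9, -0.2, -180.0]
force: [-0.4, 0.0, -1.7]
opening: 0.0348
gripper_force: 29.5
```

In the tool's units: 0.9 cm is 0.012, 0.8 cm is 0.0107.

>>> {"name": "send_rows", "arguments": {
  "plan": [
    [[0,0,0.004,0,0,0],[0,0,0.008,0,0,0],[0,0,0.0107,0,0,0],[0,0,0.0107,0,0,0],[0,0,0.012,0,0,0],[0,0,0.012,0,0,0]]
  ]
}}

```text
clock: 18.0
tool_pos: [0.4443, -0.3426, 0.0693]
orientation: [-180.0, 0.0, -180.0]
force: [-0.0, -0.1, -1.3]
opening: 0.0348
gripper_force: 29.5
```

In the tool's units: 0.1 cm is 0.0013.

>>> {"name": "send_rows", "arguments": {
  "plan": [
    [[0,0,0.0013,0,0,0],[0,0,0.0013,0,0,0],[0,0,0.0013,0,0,0]]
  ]
}}

```text
clock: 18.25
tool_pos: [0.4442, -0.3426, 0.0681]
orientation: [-180.0, 0.0, -180.0]
force: [0.0, 0.1, -1.6]
opening: 0.0348
gripper_force: 29.5
```

In the tool's units: 0.15 cm is 0.002, 0.1 cm is 0.0013.

>>> {"name": "send_rows", "arguments": {
  "plan": [
    [[0,0,0.0013,0,0,0],[0,0,0.002,0,0,0],[0,0,0.002,0,0,0],[0,0,0.002,0,0,0]]
  ]
}}

```text
clock: 18.58
tool_pos: [0.4444, -0.3427, 0.0669]
orientation: [-180.0, 0.0, -180.0]
force: [-1.5, 0.6, 3.6]
opening: 0.0349
gripper_force: 29.8
```

Contact again at 0.067. I release and go to the jar.

>>> {"name": "send_rows", "arguments": {
  "plan": [
    [[0,0,0,0,0,0],[0,0,0,0,0,0],[0,0,0,0,0,0],[0,0,0,0,0,0],[0,0,0,0,0,0],[0,0,0,0,0,0]]
  ],
  "fingers": 1
}}

```text
clock: 19.08
tool_pos: [0.4442, -0.3426, 0.0664]
orientation: [180.0, -0.0, -180.0]
force: [-0.7, -0.4, -0.8]
opening: 0.0698
gripper_force: 0.0
```

In the tool's units: -16 cm is -0.2133, -15 cm is -0.2.

>>> {"name": "send_rows", "arguments": {
  "plan": [
    [[0,0,-0.0133,0,0,0],[0,0,-0.0533,0,0,0],[0,0,-0.1067,0,0,0],[0,0,-0.16,0,0,0],[0,0,-0.2,0,0,0],[0,0,-0.2133,0,0,0],[0,0,-0.2133,0,0,0]]
  ]
}}

```text
clock: 19.67
tool_pos: [0.4457, -0.3434, 0.231]
orientation: [-179.8, 0.4, -179.9]
force: [-0.5, 0.1, -1.0]
opening: 0.0874
gripper_force: 0.0
```

In the tool's units: 30 cm is 0.4, 26 cm is 0.3467.

>>> {"name": "send_rows", "arguments": {
  "plan": [
    [[0,0.04,0,0,0,0],[-0.0067,0.0933,0,0,0,0],[-0.0133,0.1467,0,0,0,0],[-0.02,0.2,0,0,0,0],[-0.0267,0.2467,0,0,0,0],[-0.0333,0.2933,0,0,0,0],[-0.0373,0.3467,0,0,0,0],[-0.0373,0.4,0,0,0,0]]
  ]
}}

```text
clock: 20.33
tool_pos: [0.4715, -0.0409, 0.2258]
orientation: [-180.0, -0.1, -180.0]
force: [2.3, -0.0, 0.1]
opening: 0.0876
gripper_force: 0.0
```

In the tool's units: 30.2 cm is 0.4027, 28 cm is 0.3733.

>>> {"name": "send_rows", "arguments": {
  "plan": [
    [[-0.0067,0.0533,0,0,0,0],[-0.0133,0.1067,0,0,0,0],[-0.02,0.16,0,0,0,0],[-0.0267,0.2133,0,0,0,0],[-0.0333,0.2667,0,0,0,0],[-0.0347,0.32,0,0,0,0],[-0.0347,0.3733,0,0,0,0],[-0.0347,0.4027,0,0,0,0]]
  ]
}}

```text
clock: 21.0
tool_pos: [0.4971, 0.2627, 0.2254]
orientation: [-180.0, -0.1, -179.9]
force: [1.1, -0.3, 0.1]
opening: 0.0878
gripper_force: 0.0
```

In the tool's units: 9 cm is 0.12, 6 cm is 0.08.

>>> {"name": "send_rows", "arguments": {
  "plan": [
    [[0,0,0,0,0,0],[0,0,0.04,0,0,0],[0,0,0.08,0,0,0],[0,0,0.12,0,0,0],[0,0,0.12,0,0,0],[0,0,0.12,0,0,0]]
  ]
}}

```text
clock: 21.5
tool_pos: [0.4969, 0.2581, 0.1353]
orientation: [-179.8, -0.2, -180.0]
force: [0.1, 0.9, 1.3]
opening: 0.0879
gripper_force: 0.0
```

In the tool's units: 8.3 cm is 0.1107, 8 cm is 0.1067.

>>> {"name": "send_rows", "arguments": {
  "plan": [
    [[-0.0013,0.0013,0.0267,0,0,0],[-0.0013,0.0013,0.0533,0,0,0],[-0.0013,0.0013,0.08,0,0,0],[-0.0013,0.0013,0.1067,0,0,0],[-0.0013,0.0013,0.1107,0,0,0],[-0.0013,0.0013,0.1107,0,0,0]]
  ]
}}

```text
clock: 22.0
tool_pos: [0.4992, 0.2604, 0.0542]
orientation: [-180.0, -0.0, -180.0]
force: [0.8, -0.3, 1.2]
opening: 0.0873
gripper_force: 0.0
```

>>> {"name": "send_rows", "arguments": {
  "plan": [
    [[0,0,0,0,0,0],[0,0,0,0,0,0],[0,0,0,0,0,0],[0,0,0,0,0,0],[0,0,0,0,0,0],[0,0,0,0,0,0],[0,0,0,0,0,0],[0,0,0,0,0,0]]
  ],
  "fingers": 0
}}

```text
clock: 22.67
tool_pos: [0.4989, 0.2604, 0.0538]
orientation: [-180.0, 0.0, -180.0]
force: [-0.1, -0.4, 2.2]
opening: 0.0471
gripper_force: 30.0
```

In the tool's units: -16.5 cm is -0.22, -15 cm is -0.2.

>>> {"name": "send_rows", "arguments": {
  "plan": [
    [[0,0,-0.0133,0,0,0],[0,0,-0.04,0,0,0],[0,0,-0.08,0,0,0],[0,0,-0.12,0,0,0],[0,0,-0.16,0,0,0],[0,0,-0.2,0,0,0],[0,0,-0.22,0,0,0],[0,0,-0.22,0,0,0]]
  ]
}}

```text
clock: 23.33
tool_pos: [0.5003, 0.2615, 0.2234]
orientation: [179.7, 0.3, -179.9]
force: [0.3, 0.7, -0.7]
opening: 0.0471
gripper_force: 30.0
```

In the tool's units: -25 cm is -0.3333, -21.5 cm is -0.2867.

>>> {"name": "send_rows", "arguments": {
  "plan": [
    [[0,-0.0133,0,0,0,0],[-0.0027,-0.0533,0,0,0,0],[-0.0053,-0.1,0,0,0,0],[-0.008,-0.1467,0,0,0,0],[-0.0107,-0.1933,0,0,0,0],[-0.0133,-0.24,0,0,0,0],[-0.016,-0.2867,0,0,0,0],[-0.0187,-0.3333,0,0,0,0]]
  ]
}}

```text
clock: 24.0
tool_pos: [0.5114, 0.0082, 0.2173]
orientation: [-180.0, -0.1, -180.0]
force: [1.0, 0.8, -1.7]
opening: 0.0471
gripper_force: 30.0
```

In the tool's units: -28 cm is -0.3733, -24.5 cm is -0.3267.

>>> {"name": "send_rows", "arguments": {
  "plan": [
    [[-0.004,-0.0467,0,0,0,0],[-0.008,-0.0933,0,0,0,0],[-0.012,-0.14,0,0,0,0],[-0.016,-0.1867,0,0,0,0],[-0.02,-0.2333,0,0,0,0],[-0.024,-0.28,0,0,0,0],[-0.0267,-0.3267,0,0,0,0],[-0.028,-0.3733,0,0,0,0]]
  ]
}}

```text
clock: 24.67
tool_pos: [0.5327, -0.2713, 0.217]
orientation: [179.9, -0.2, -180.0]
force: [0.8, 1.7, -0.8]
opening: 0.047
gripper_force: 30.0
```

In the tool's units: -7.3 cm is -0.0973, -6 cm is -0.08.

>>> {"name": "send_rows", "arguments": {
  "plan": [
    [[0,-0.0467,0,0,0,0],[0,-0.08,0,0,0,0],[0,-0.0973,0,0,0,0],[0,-0.0973,0,0,0,0],[0,-0.0973,0,0,0,0]]
  ]
}}

```text
clock: 25.08
tool_pos: [0.533, -0.3427, 0.217]
orientation: [179.9, -0.1, 179.9]
force: [-0.7, 0.5, -1.5]
opening: 0.0475
gripper_force: 30.0
```

In the tool's units: 14.7 cm is 0.196, 13.5 cm is 0.18.

>>> {"name": "send_rows", "arguments": {
  "plan": [
    [[0,0,0.0267,0,0,0],[0,0,0.0667,0,0,0],[0,0,0.1067,0,0,0],[0,0,0.1467,0,0,0],[0,0,0.18,0,0,0],[0,0,0.196,0,0,0],[0,0,0.196,0,0,0],[0,0,0.196,0,0,0]]
  ]
}}

```text
clock: 25.75
tool_pos: [0.5345, -0.342, 0.072]
orientation: [-180.0, -0.0, -179.9]
force: [0.4, -0.1, -0.4]
opening: 0.0472
gripper_force: 30.0
```

In the tool's units: 0.8 cm is 0.0107, 0.6 cm is 0.008.

>>> {"name": "send_rows", "arguments": {
  "plan": [
    [[0,0,0.004,0,0,0],[0,0,0.008,0,0,0],[0,0,0.0107,0,0,0],[0,0,0.0107,0,0,0],[0,0,0.0107,0,0,0]]
  ]
}}

```text
clock: 26.17
tool_pos: [0.5343, -0.3426, 0.064]
orientation: [-180.0, 0.0, -180.0]
force: [0.2, 0.3, -0.8]
opening: 0.0473
gripper_force: 30.0
```

In the tool's units: 0.15 cm is 0.002, 0.1 cm is 0.0013.

>>> {"name": "send_rows", "arguments": {
  "plan": [
    [[0,0,0.0013,0,0,0],[0,0,0.002,0,0,0],[0,0,0.002,0,0,0]]
  ]
}}

```text
clock: 26.42
tool_pos: [0.5342, -0.3426, 0.062]
orientation: [180.0, -0.0, -180.0]
force: [0.0, 0.1, -2.6]
opening: 0.047
gripper_force: 30.0
```

In the tool's units: 0.2 cm is 0.0027, 0.1 cm is 0.0013.

>>> {"name": "send_rows", "arguments": {
  "plan": [
    [[0,0,0.0013,0,0,0],[0,0,0.0027,0,0,0],[0,0,0.0027,0,0,0],[0,0,0.0027,0,0,0]]
  ]
}}

```text
clock: 26.75
tool_pos: [0.5345, -0.3427, 0.0608]
orientation: [-180.0, 0.0, -179.9]
force: [-1.9, 1.7, 3.9]
opening: 0.047
gripper_force: 30.0
```

>>> {"name": "send_rows", "arguments": {
  "plan": [
    [[0,0,0,0,0,0],[0,0,0,0,0,0],[0,0,0,0,0,0],[0,0,0,0,0,0],[0,0,0,0,0,0],[0,0,0,0,0,0]]
  ],
  "fingers": 1
}}

```text
clock: 27.25
tool_pos: [0.5342, -0.3425, 0.0599]
orientation: [180.0, -0.0, -180.0]
force: [-1.0, 0.4, -1.0]
opening: 0.0815
gripper_force: 0.0
```

In the tool's units: -17 cm is -0.2267, -16 cm is -0.2133.

>>> {"name": "send_rows", "arguments": {
  "plan": [
    [[0,0,-0.0133,0,0,0],[0,0,-0.0533,0,0,0],[0,0,-0.1067,0,0,0],[0,0,-0.16,0,0,0],[0,0,-0.2133,0,0,0],[0,0,-0.2267,0,0,0],[0,0,-0.2267,0,0,0]]
  ]
}}

```text
clock: 27.83
tool_pos: [0.5361, -0.3435, 0.2361]
orientation: [-179.8, 0.5, -179.9]
force: [0.3, -0.4, -0.1]
opening: 0.0879
gripper_force: 0.0
```

In the tool's units: 30 cm is 0.4, 26 cm is 0.3467.

>>> {"name": "send_rows", "arguments": {
  "plan": [
    [[0,0.04,0,0,0,0],[-0.0067,0.0933,0,0,0,0],[-0.0093,0.1467,0,0,0,0],[-0.012,0.2,0,0,0,0],[-0.0147,0.2467,0,0,0,0],[-0.0173,0.2933,0,0,0,0],[-0.02,0.3467,0,0,0,0],[-0.02,0.4,0,0,0,0]]
  ]
}}

```text
clock: 28.5
tool_pos: [0.5486, -0.0409, 0.2301]
orientation: [-180.0, -0.0, -180.0]
force: [2.1, -0.4, -0.9]
opening: 0.0876
gripper_force: 0.0
```

In the tool's units: 29.7 cm is 0.396, 27 cm is 0.36.

>>> {"name": "send_rows", "arguments": {
  "plan": [
    [[-0.0067,0.0533,0,0,0,0],[-0.0093,0.1067,0,0,0,0],[-0.012,0.16,0,0,0,0],[-0.0147,0.2133,0,0,0,0],[-0.0173,0.2667,0,0,0,0],[-0.02,0.32,0,0,0,0],[-0.02,0.36,0,0,0,0],[-0.02,0.396,0,0,0,0]]
  ]
}}

```text
clock: 29.17
tool_pos: [0.5632, 0.2567, 0.2297]
orientation: [-180.0, -0.0, -179.9]
force: [-0.1, -0.7, 0.9]
opening: 0.0877
gripper_force: 0.0
```

In the tool's units: -45 degrees is -0.25.

>>> {"name": "send_rows", "arguments": {
  "plan": [
    [[0,0,0,0,0,-0.0333],[0,0,0,0,0,-0.0722],[0,0,0,0,0,-0.1111],[0,0,0,0,0,-0.15],[0,0,0,0,0,-0.1889],[0,0,0,0,0,-0.2278],[0,0,0,0,0,-0.25],[0,0,0,0,0,-0.25]]
  ]
}}

```text
clock: 29.83
tool_pos: [0.5635, 0.2543, 0.2298]
orientation: [180.0, -0.0, -134.8]
force: [0.6, -0.1, 0.4]
opening: 0.0873
gripper_force: 0.0
```

In the tool's units: -45 degrees is -0.25.

>>> {"name": "send_rows", "arguments": {
  "plan": [
    [[0,0,0,0,0,-0.0333],[0,0,0,0,0,-0.0722],[0,0,0,0,0,-0.1111],[0,0,0,0,0,-0.15],[0,0,0,0,0,-0.1889],[0,0,0,0,0,-0.2278],[0,0,0,0,0,-0.25],[0,0,0,0,0,-0.25]]
  ],
  "fingers": 0.68
}}

```text
clock: 30.5
tool_pos: [0.5636, 0.2543, 0.2299]
orientation: [180.0, -0.0, -89.9]
force: [0.6, -0.7, 0.3]
opening: 0.0598
gripper_force: 0.0
```

Run:
```python
from m import *
s=snap('wrist'); pickle.dump(s,open('w5.pkl','wb')); S=snap('scene')
print(ctrl.get_obs()['tool_pos'],s['pose'][:3,3])
print('mb px', proj(s,[.564,.2544,.025]))
cv=np.zeros((480,800,3),np.uint8); cv[:,:480]=s['img'][:,80:560]; b=S['img'][130:240,330:450]; cv[:275,490:790]=cv2.resize(b,None,fx=2.5,fy=2.5); cv2.imwrite('pics/v5.png',cv[:,:,::-1])
```

```text
[0.5637 0.2544 0.23  ] [0.5648 0.1868 0.3886]
mb px [324.2043 206.3058]
```

View pics/v5.png

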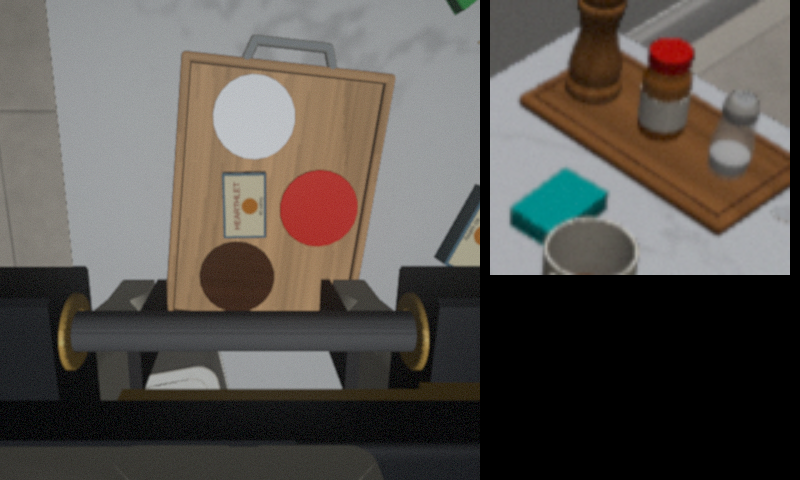

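All three stand upright on the board. The tray now holds only the matchbox, at picture column 324, row 205, where it was predicted (324,206) and square to the tool. The bare pads can be measured from this picture, and I descend on the matchbox.

Run:
```python
from m import *
s=pickle.load(open('w5.pkl','rb'))
for n,lo,hi in(('red',[-6,150,80],[6,255,255]),('white',[80,0,160],[130,40,255]),('brown',[5,80,20],[20,255,75])):
    for k in blobs(s['img'],lo,hi,1500)[:6]:
        x,y,w,h=cv2.boundingRect(k)
        if 55<w<100 and y<300: e=cv2.fitEllipse(k); print(n,(x,y,w,h),e[0],onz(s,*e[0],.0115))
```

```text
red (360, 170, 78, 76) (398.383056640625, 207.7825164794922) [0.4981 0.2582 0.0115]
white (294, 75, 80, 83) (333.5594787597656, 116.08602905273438) [0.5561 0.1798 0.0115]
brown (281, 243, 72, 68) (316.4918518066406, 276.40966796875) [0.5711 0.3227 0.0115]
```

In the tool's units: 18.5 cm is 0.2467, 17 cm is 0.2267.

>>> {"name": "send_rows", "arguments": {
  "plan": [
    [[0,0,0.04,0,0,0],[0,0,0.0933,0,0,0],[0,0,0.1467,0,0,0],[0,0,0.1867,0,0,0],[0,0,0.2267,0,0,0],[0,0,0.2467,0,0,0],[0,0,0.2467,0,0,0],[0,0,0.2467,0,0,0]]
  ]
}}

```text
clock: 31.27
tool_pos: [0.5636, 0.2542, 0.0446]
orientation: [179.9, -0.1, -90.1]
force: [0.6, -0.6, 0.5]
opening: 0.0599
gripper_force: 0.0
```

In the tool's units: 2.9 cm is 0.0387, 2.8 cm is 0.0373.

>>> {"name": "send_rows", "arguments": {
  "plan": [
    [[0,0,0.0133,0,0,0],[0,0,0.0267,0,0,0],[0,0,0.0373,0,0,0],[0,0,0.0387,0,0,0],[0,0,0.0387,0,0,0]]
  ]
}}

```text
clock: 31.68
tool_pos: [0.5635, 0.2542, 0.0156]
orientation: [180.0, -0.0, -90.0]
force: [-0.2, -0.2, 0.0]
opening: 0.0597
gripper_force: 0.0
```

>>> {"name": "send_rows", "arguments": {
  "plan": [
    [[0,0,0,0,0,0],[0,0,0,0,0,0],[0,0,0,0,0,0],[0,0,0,0,0,0],[0,0,0,0,0,0],[0,0,0,0,0,0],[0,0,0,0,0,0]]
  ],
  "fingers": 0
}}

```text
clock: 32.27
tool_pos: [0.564, 0.2547, 0.0164]
orientation: [-180.0, 0.0, -90.0]
force: [-1.4, 0.1, 3.8]
opening: 0.0379
gripper_force: 30.0
```

Run:
```python
from m import *
S=pickle.load(open('sc2.pkl','rb'));D=snap('side');A=pickle.load(open('wtray.pkl','rb'));B=pickle.load(open('wboard.pkl','rb'))
print('rim scene',[onz(S,*p,.101)[:2] for p in((352,231),(388,231),(370,220),(370,241))])
print('handle',onz(S,346,252,.07)[:2],'side rim',[onz(D,*p,.101)[:2] for p in((346,222),(377,222),(361,213),(361,231))])
print('handle A',onz(A,64,100,.07)[:2],'B rim left edge',onz(B,593,115,.101)[:2],onz(B,625,158,.101)[:2])
print(ctrl.get_obs()['opening'],ctrl.get_obs()['gripper_force'])
```

```text
rim scene [array([ 0.4286, -0.0576]), array([ 0.378 , -0.1116]), array([ 0.4258, -0.1094]), array([ 0.3836, -0.0629])]
handle [ 0.4152 -0.0282] side rim [array([ 0.4351, -0.0668]), array([ 0.3691, -0.0969]), array([ 0.4179, -0.1207]), array([ 0.3893, -0.0441])]
handle A [ 0.4094 -0.0082] B rim left edge [ 0.4123 -0.1337] [ 0.4467 -0.1016]
0.037875186645940515 29.997353553771973
```

The mug's axis is at about (0.405, -0.087). With the gripper's long side along x the body would come too close to it, so I turn back to yaw 180 before placing.

In the tool's units: -15 cm is -0.2, -13 cm is -0.1733.

>>> {"name": "send_rows", "arguments": {
  "plan": [
    [[0,0,-0.0133,0,0,0],[0,0,-0.04,0,0,0],[0,0,-0.08,0,0,0],[0,0,-0.1333,0,0,0],[0,0,-0.1733,0,0,0],[0,0,-0.2,0,0,0],[0,0,-0.2,0,0,0]]
  ]
}}

```text
clock: 32.9
tool_pos: [0.5661, 0.2558, 0.1723]
orientation: [-179.6, 0.3, -89.9]
force: [0.5, 0.6, -0.2]
opening: 0.0381
gripper_force: 30.0
```

In the tool's units: 45 degrees is 0.25.

>>> {"name": "send_rows", "arguments": {
  "plan": [
    [[0,0,0,0,0,0.0333],[0,0,0,0,0,0.0722],[0,0,0,0,0,0.1111],[0,0,0,0,0,0.15],[0,0,0,0,0,0.1889],[0,0,0,0,0,0.2278],[0,0,0,0,0,0.25],[0,0,0,0,0,0.25]]
  ]
}}

```text
clock: 33.57
tool_pos: [0.5635, 0.2543, 0.166]
orientation: [180.0, -0.0, -135.1]
force: [-0.3, -0.2, 0.1]
opening: 0.038
gripper_force: 30.0
```

In the tool's units: 45 degrees is 0.25.

>>> {"name": "send_rows", "arguments": {
  "plan": [
    [[0,0,0,0,0,0.0333],[0,0,0,0,0,0.0722],[0,0,0,0,0,0.1111],[0,0,0,0,0,0.15],[0,0,0,0,0,0.1889],[0,0,0,0,0,0.2278],[0,0,0,0,0,0.25],[0,0,0,0,0,0.25]]
  ]
}}

```text
clock: 34.23
tool_pos: [0.5636, 0.2543, 0.166]
orientation: [-180.0, -0.0, -180.0]
force: [0.0, -0.3, 0.1]
opening: 0.0381
gripper_force: 30.0
```

In the tool's units: -18 cm is -0.24, -16 cm is -0.2133.

>>> {"name": "send_rows", "arguments": {
  "plan": [
    [[0,-0.0133,0,0,0,0],[0.0053,-0.0533,0,0,0,0],[0.0107,-0.1067,0,0,0,0],[0.0133,-0.16,0,0,0,0],[0.0133,-0.2133,0,0,0,0],[0.0133,-0.24,0,0,0,0],[0.0133,-0.24,0,0,0,0]]
  ]
}}

```text
clock: 34.82
tool_pos: [0.553, 0.0704, 0.1663]
orientation: [-180.0, -0.0, -179.9]
force: [0.3, 0.3, 0.3]
opening: 0.0381
gripper_force: 30.0
```

Run:
```python
from m import *
s=snap('wrist','w6.png'); pickle.dump(s,open('w6.pkl','wb'))
o=ctrl.get_obs();print(o['tool_pos'],o['orientation'],o['opening'])
for k in blobs(s['img'],[0,0,20],[180,60,75],1000)[:6]:
    e=cv2.fitEllipse(k); print(cv2.boundingRect(k),e[0],e[1],onz(s,*e[0],.005))
```

```text
[0.5535 0.0719 0.1663] [ 179.9989    0.0007 -179.9176] 0.03774474933255158
(0, 267, 219, 135) (113.09324645996094, 331.0346374511719) (137.41094970703125, 217.3959503173828) [ 0.6491 -0.1006  0.005 ]
(429, 267, 211, 115) (525.576416015625, 328.6717834472656) (113.09954833984375, 222.99252319335938) [0.6467 0.2345 0.005 ]
(113, 129, 122, 120) (173.5146484375, 188.7559356689453) (113.8426513671875, 122.91432189941406) [ 0.5328 -0.0413  0.005 ]
(0, 0, 138, 67) (76.82659149169922, 32.56682205200195) (65.36903381347656, 127.54996490478516) [ 0.4258 -0.098   0.005 ]
(251, 440, 389, 40) (416.519775390625, 459.1613464355469) (37.382652282714844, 426.60113525390625) [0.7732 0.153  0.005 ]
(0, 439, 250, 41) (96.21302032470703, 456.71875) (35.30263137817383, 248.24725341796875) [ 0.7709 -0.1304  0.005 ]
```

The coaster is confirmed at (0.5328, -0.041).

In the tool's units: -11.3 cm is -0.1507, 2.1 cm is 0.028.

>>> {"name": "send_rows", "arguments": {
  "plan": [
    [[0.0067,-0.0267,0,0,0,0],[0.0133,-0.0667,0,0,0,0],[0.02,-0.1067,0,0,0,0],[0.028,-0.14,0,0,0,0],[0.028,-0.1507,0,0,0,0],[0.028,-0.1507,0,0,0,0],[0.028,-0.1507,0,0,0,0]]
  ]
}}

```text
clock: 35.45
tool_pos: [0.5333, -0.0384, 0.1662]
orientation: [180.0, 0.0, -179.9]
force: [-0.2, 0.1, -0.1]
opening: 0.0377
gripper_force: 30.0
```

>>> {"name": "send_rows", "arguments": {
  "plan": [
    [[0,0,0.0267,0,0,0],[0,0,0.0667,0,0,0],[0,0,0.1067,0,0,0],[0,0,0.1467,0,0,0],[0,0,0.18,0,0,0],[0,0,0.192,0,0,0],[0,0,0.192,0,0,0],[0,0,0.192,0,0,0]]
  ]
}}

```text
clock: 36.12
tool_pos: [0.5336, -0.0378, 0.0224]
orientation: [-180.0, -0.0, -179.9]
force: [1.2, -0.1, 0.5]
opening: 0.0379
gripper_force: 30.0
```

In the tool's units: 0.8 cm is 0.0107, 0.6 cm is 0.008.

>>> {"name": "send_rows", "arguments": {
  "plan": [
    [[0,0,0.0027,0,0,0],[0,0,0.0053,0,0,0],[0,0,0.008,0,0,0],[0,0,0.0107,0,0,0],[0,0,0.0107,0,0,0]]
  ]
}}

```text
clock: 36.53
tool_pos: [0.533, -0.0386, 0.0142]
orientation: [180.0, 0.0, -180.0]
force: [-0.2, -0.9, -0.2]
opening: 0.0378
gripper_force: 30.0
```

>>> {"name": "send_rows", "arguments": {
  "plan": [
    [[0,-0.0027,0,0,0,0],[0,-0.0027,0.0013,0,0,0],[0,-0.0027,0.002,0,0,0],[0,-0.0027,0.002,0,0,0]]
  ]
}}

```text
clock: 36.87
tool_pos: [0.5332, -0.0407, 0.0134]
orientation: [-180.0, 0.0, -179.9]
force: [-2.9, -1.5, 8.3]
opening: 0.0379
gripper_force: 30.0
```

>>> {"name": "send_rows", "arguments": {
  "plan": [
    [[0,0,0,0,0,0],[0,0,0,0,0,0],[0,0,0,0,0,0],[0,0,0,0,0,0],[0,0,0,0,0,0],[0,0,0,0,0,0]]
  ],
  "fingers": 1
}}

```text
clock: 37.37
tool_pos: [0.533, -0.0405, 0.0124]
orientation: [-180.0, -0.0, -180.0]
force: [-0.7, 0.5, 1.0]
opening: 0.0724
gripper_force: 0.0
```

In the tool's units: -21 cm is -0.28, -20 cm is -0.2667.

>>> {"name": "send_rows", "arguments": {
  "plan": [
    [[0,0,-0.0133,0,0,0],[0,0,-0.0533,0,0,0],[0,0,-0.1067,0,0,0],[0,0,-0.16,0,0,0],[0,0,-0.2133,0,0,0],[0,0,-0.2667,0,0,0],[0,0,-0.28,0,0,0],[0,0,-0.28,0,0,0]]
  ]
}}

```text
clock: 38.03
tool_pos: [0.535, -0.0403, 0.2279]
orientation: [179.9, 0.5, -179.9]
force: [-0.8, -0.2, -0.6]
opening: 0.0874
gripper_force: 0.0
```

Run:
```python
from m import *
s=snap('wrist'); pickle.dump(s,open('w7.pkl','wb')); S=snap('scene')
o=ctrl.get_obs();print(o['tool_pos'],o['opening'])
cv=np.zeros((480,800,3),np.uint8); cv[:,:400]=s['img'][:,120:520]; b=S['img'][130:270,285:445]; cv[:350,400:800]=cv2.resize(b,None,fx=2.5,fy=2.5); cv2.imwrite('pics/v7.png',cv[:,:,::-1])
for k in blobs(s['img'],[15,30,120],[40,140,255],300)[:5]:
    r=cv2.minAreaRect(k); print(r,onz(s,*r[0],.022))
```

```text
[ 0.5329 -0.0404  0.2235] 0.08755083058741012
((322.4999694824219, 199.99998474121094), (57.99999237060547, 36.99999237060547), 90.0) [ 0.5327 -0.0407  0.022 ]
((574.5181274414062, 163.48291015625), (45.92388916015625, 83.56678771972656), 73.1785888671875) [0.5018 0.1701 0.022 ]
((614.0, 207.5), (57.0, 50.0), 90.0) [0.5393 0.2097 0.022 ]
```

View pics/v7.png

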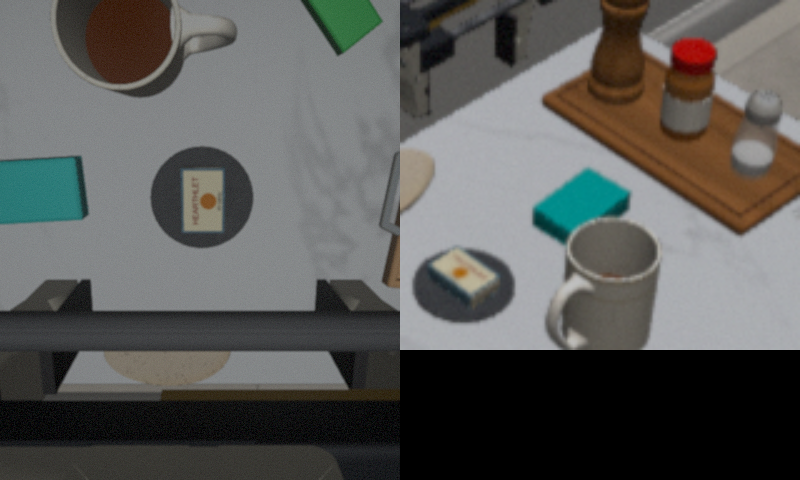

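The matchbox lies flat at (0.5327, -0.0407), central on the coaster, with the other three upright on the board and the mug unmoved. Now the shaker goes back.

In the tool's units: -29.5 cm is -0.3933, -26.5 cm is -0.3533.

>>> {"name": "send_rows", "arguments": {
  "plan": [
    [[0.0133,-0.04,0,0,0,0],[0.0267,-0.0933,0,0,0,0],[0.0427,-0.1467,0,0,0,0],[0.0587,-0.2,0,0,0,0],[0.0747,-0.2533,0,0,0,0],[0.0907,-0.3067,0,0,0,0],[0.1067,-0.3533,0,0,0,0],[0.1187,-0.3933,0,0,0,0]]
  ]
}}

```text
clock: 38.8
tool_pos: [0.4421, -0.3374, 0.2211]
orientation: [179.9, -0.2, 180.0]
force: [1.9, -0.3, 0.2]
opening: 0.0878
gripper_force: 0.0
```

In the tool's units: 15.7 cm is 0.2093, 15.6 cm is 0.208.

>>> {"name": "send_rows", "arguments": {
  "plan": [
    [[0,-0.0093,0.0267,0,0,0],[0,-0.0093,0.0667,0,0,0],[0,-0.0093,0.1067,0,0,0],[0,-0.0093,0.1467,0,0,0],[0,-0.0093,0.1867,0,0,0],[0,-0.0093,0.208,0,0,0],[0,-0.0093,0.2093,0,0,0],[0,-0.0093,0.2093,0,0,0]]
  ]
}}

```text
clock: 39.47
tool_pos: [0.4429, -0.3422, 0.064]
orientation: [179.9, -0.2, -180.0]
force: [0.3, 0.6, 1.3]
opening: 0.0878
gripper_force: 0.0
```

>>> {"name": "send_rows", "arguments": {
  "plan": [
    [[0,0,0,0,0,0],[0,0,0,0,0,0],[0,0,0,0,0,0],[0,0,0,0,0,0],[0,0,0,0,0,0],[0,0,0,0,0,0],[0,0,0,0,0,0],[0,0,0,0,0,0]]
  ],
  "fingers": 0
}}

```text
clock: 40.13
tool_pos: [0.4443, -0.3426, 0.0657]
orientation: [-180.0, 0.0, -180.0]
force: [-0.1, 0.3, -0.1]
opening: 0.04
gripper_force: 0.0
```

>>> {"name": "send_rows", "arguments": {
  "plan": [
    [[0,0,0,0,0,0],[0,0,0,0,0,0],[0,0,0,0,0,0],[0,0,0,0,0,0]]
  ]
}}

```text
clock: 40.47
tool_pos: [0.4442, -0.3426, 0.0656]
orientation: [-180.0, -0.0, -180.0]
force: [0.2, 0.1, 1.8]
opening: 0.0352
gripper_force: 29.7
```

In the tool's units: -16 cm is -0.2133, -15 cm is -0.2.

>>> {"name": "send_rows", "arguments": {
  "plan": [
    [[0,0,-0.0133,0,0,0],[0,0,-0.04,0,0,0],[0,0,-0.08,0,0,0],[0,0,-0.12,0,0,0],[0,0,-0.16,0,0,0],[0,0,-0.2,0,0,0],[0,0,-0.2133,0,0,0],[0,0,-0.2133,0,0,0]]
  ]
}}

```text
clock: 41.13
tool_pos: [0.4455, -0.3433, 0.2295]
orientation: [-179.9, 0.3, -179.9]
force: [0.4, -0.1, -2.1]
opening: 0.0353
gripper_force: 29.5
```

In the tool's units: 25 cm is 0.3333, 21.5 cm is 0.2867.

>>> {"name": "send_rows", "arguments": {
  "plan": [
    [[-0.0027,0.0133,0,0,0,0],[-0.012,0.0533,0,0,0,0],[-0.0213,0.1,0,0,0,0],[-0.032,0.1467,0,0,0,0],[-0.0427,0.1933,0,0,0,0],[-0.0533,0.24,0,0,0,0],[-0.064,0.2867,0,0,0,0],[-0.0733,0.3333,0,0,0,0]]
  ]
}}

```text
clock: 41.8
tool_pos: [0.498, -0.0904, 0.224]
orientation: [180.0, -0.2, -180.0]
force: [0.8, 0.5, -2.1]
opening: 0.035
gripper_force: 29.5
```

In the tool's units: 26.5 cm is 0.3533, 24.5 cm is 0.3267.

>>> {"name": "send_rows", "arguments": {
  "plan": [
    [[-0.0107,0.0467,0,0,0,0],[-0.0213,0.0933,0,0,0,0],[-0.032,0.14,0,0,0,0],[-0.0427,0.1867,0,0,0,0],[-0.0533,0.2333,0,0,0,0],[-0.064,0.28,0,0,0,0],[-0.072,0.3267,0,0,0,0],[-0.0747,0.3533,0,0,0,0]]
  ]
}}

```text
clock: 42.47
tool_pos: [0.5542, 0.1757, 0.2234]
orientation: [-179.9, -0.2, -179.9]
force: [0.4, -0.3, -1.3]
opening: 0.0354
gripper_force: 29.5
```

In the tool's units: 15.3 cm is 0.204, 14 cm is 0.1867.

>>> {"name": "send_rows", "arguments": {
  "plan": [
    [[0,0.0107,0,0,0,0],[0,0.0107,0.04,0,0,0],[0,0.0107,0.08,0,0,0],[0,0.0107,0.12,0,0,0],[0,0.0107,0.16,0,0,0],[0,0.0107,0.1867,0,0,0],[0,0.0107,0.204,0,0,0],[0,0.0107,0.204,0,0,0]]
  ]
}}

```text
clock: 43.13
tool_pos: [0.5516, 0.1784, 0.0682]
orientation: [-179.8, -0.4, 180.0]
force: [-0.7, 0.2, -1.9]
opening: 0.0355
gripper_force: 29.5
```

In the tool's units: 0.5 cm is 0.0067, 0.4 cm is 0.0053.

>>> {"name": "send_rows", "arguments": {
  "plan": [
    [[0,0,0,0,0,0],[0,0,0.0027,0,0,0],[0,0,0.0053,0,0,0],[0,0,0.0067,0,0,0],[0,0,0.0067,0,0,0],[0,0,0.0067,0,0,0]]
  ]
}}

```text
clock: 43.63
tool_pos: [0.555, 0.1806, 0.0681]
orientation: [180.0, 0.0, -180.0]
force: [-0.1, 0.4, -0.5]
opening: 0.0356
gripper_force: 29.5
```

In the tool's units: 0.8 cm is 0.0107, 0.75 cm is 0.01.

>>> {"name": "send_rows", "arguments": {
  "plan": [
    [[0,0,0.004,0,0,0],[0,0,0.008,0,0,0],[0,0,0.01,0,0,0],[0,0,0.0107,0,0,0],[0,0,0.0107,0,0,0]]
  ]
}}

```text
clock: 44.05
tool_pos: [0.5547, 0.1804, 0.0593]
orientation: [-180.0, -0.0, -180.0]
force: [0.3, -0.8, -1.9]
opening: 0.0352
gripper_force: 29.5
```

In the tool's units: 0.1 cm is 0.0013.

>>> {"name": "send_rows", "arguments": {
  "plan": [
    [[0,0,0.0013,0,0,0],[0,0,0.0013,0,0,0],[0,0,0.0013,0,0,0]]
  ]
}}

```text
clock: 44.3
tool_pos: [0.5549, 0.1806, 0.0586]
orientation: [180.0, 0.0, -180.0]
force: [0.5, -0.1, -1.0]
opening: 0.0352
gripper_force: 29.5
```

In the tool's units: 0.15 cm is 0.002, 0.1 cm is 0.0013.

>>> {"name": "send_rows", "arguments": {
  "plan": [
    [[0,0,0.0013,0,0,0],[0,0,0.002,0,0,0],[0,0,0.002,0,0,0],[0,0,0.002,0,0,0]]
  ]
}}

```text
clock: 44.63
tool_pos: [0.5556, 0.1807, 0.0585]
orientation: [180.0, 0.1, -179.9]
force: [-2.4, -1.2, 8.9]
opening: 0.0355
gripper_force: 30.2
```

Contact. I release and fetch the jar.

>>> {"name": "send_rows", "arguments": {
  "plan": [
    [[0,0,0,0,0,0],[0,0,0,0,0,0],[0,0,0,0,0,0],[0,0,0,0,0,0],[0,0,0,0,0,0],[0,0,0,0,0,0]]
  ],
  "fingers": 1
}}

```text
clock: 45.13
tool_pos: [0.5548, 0.1805, 0.0569]
orientation: [-180.0, -0.0, -180.0]
force: [-0.1, -1.2, -0.3]
opening: 0.0696
gripper_force: 0.0
```

In the tool's units: -18 cm is -0.24, -16 cm is -0.2133.

>>> {"name": "send_rows", "arguments": {
  "plan": [
    [[0,0,-0.0133,0,0,0],[0,0,-0.0533,0,0,0],[0,0,-0.1067,0,0,0],[0,0,-0.16,0,0,0],[0,0,-0.2133,0,0,0],[0,0,-0.24,0,0,0],[0,0,-0.24,0,0,0]]
  ]
}}

```text
clock: 45.72
tool_pos: [0.5573, 0.1815, 0.2443]
orientation: [179.7, 0.5, -179.9]
force: [1.3, 0.4, 0.4]
opening: 0.0876
gripper_force: 0.0
```

In the tool's units: -29.5 cm is -0.3933, -26 cm is -0.3467.

>>> {"name": "send_rows", "arguments": {
  "plan": [
    [[0.0013,-0.04,0,0,0,0],[0.004,-0.0933,0,0,0,0],[0.0053,-0.1467,0,0,0,0],[0.008,-0.2,0,0,0,0],[0.0093,-0.2467,0,0,0,0],[0.0107,-0.2933,0,0,0,0],[0.0133,-0.3467,0,0,0,0],[0.0147,-0.3933,0,0,0,0]]
  ]
}}

```text
clock: 46.38
tool_pos: [0.5433, -0.1165, 0.2377]
orientation: [180.0, 0.0, -180.0]
force: [0.8, -0.1, -0.3]
opening: 0.0876
gripper_force: 0.0
```

In the tool's units: -22.8 cm is -0.304, -21.5 cm is -0.2867.

>>> {"name": "send_rows", "arguments": {
  "plan": [
    [[0.0013,-0.0533,0,0,0,0],[0.0027,-0.1067,0,0,0,0],[0.0053,-0.16,0,0,0,0],[0.008,-0.2133,0,0,0,0],[0.0107,-0.2533,0,0,0,0],[0.0133,-0.2867,0,0,0,0],[0.0133,-0.304,0,0,0,0],[0.0133,-0.304,0,0,0,0]]
  ]
}}

```text
clock: 47.05
tool_pos: [0.5335, -0.3449, 0.2367]
orientation: [-180.0, -0.1, 179.9]
force: [0.3, 0.5, -0.8]
opening: 0.0877
gripper_force: 0.0
```

In the tool's units: 14 cm is 0.1867, 12 cm is 0.16.

>>> {"name": "send_rows", "arguments": {
  "plan": [
    [[0,0,0.04,0,0,0],[0,0,0.08,0,0,0],[0,0,0.12,0,0,0],[0,0,0.16,0,0,0],[0,0,0.1867,0,0,0],[0,0,0.1867,0,0,0],[0,0,0.1867,0,0,0]]
  ]
}}

```text
clock: 47.63
tool_pos: [0.534, -0.3416, 0.0968]
orientation: [180.0, -0.1, -179.9]
force: [1.1, -0.1, 0.9]
opening: 0.0876
gripper_force: 0.0
```

In the tool's units: 3.6 cm is 0.048, 3 cm is 0.04.

>>> {"name": "send_rows", "arguments": {
  "plan": [
    [[0,0,0.02,0,0,0],[0,0,0.04,0,0,0],[0,0,0.048,0,0,0],[0,0,0.048,0,0,0],[0,0,0.048,0,0,0]]
  ]
}}

```text
clock: 48.05
tool_pos: [0.535, -0.3426, 0.0625]
orientation: [-180.0, 0.1, -179.9]
force: [-0.0, -0.4, 0.3]
opening: 0.0878
gripper_force: 0.0
```

>>> {"name": "send_rows", "arguments": {
  "plan": [
    [[0,0,0,0,0,0],[0,0,0,0,0,0],[0,0,0,0,0,0],[0,0,0,0,0,0],[0,0,0,0,0,0],[0,0,0,0,0,0],[0,0,0,0,0,0],[0,0,0,0,0,0]]
  ],
  "fingers": 0
}}

```text
clock: 48.72
tool_pos: [0.5343, -0.3426, 0.0611]
orientation: [-180.0, 0.0, -180.0]
force: [-0.3, -0.2, -0.1]
opening: 0.047
gripper_force: 30.0
```

>>> {"name": "send_rows", "arguments": {
  "plan": [
    [[0,0,-0.0133,0,0,0],[0,0,-0.04,0,0,0],[0,0,-0.08,0,0,0],[0,0,-0.12,0,0,0],[0,0,-0.16,0,0,0],[0,0,-0.2,0,0,0],[0,0,-0.22,0,0,0],[0,0,-0.22,0,0,0]]
  ]
}}

```text
clock: 49.38
tool_pos: [0.5358, -0.3434, 0.2314]
orientation: [-179.8, 0.4, -179.9]
force: [0.9, 0.0, -1.5]
opening: 0.047
gripper_force: 30.0
```

In the tool's units: 25 cm is 0.3333, 1.5 cm is 0.02.

>>> {"name": "send_rows", "arguments": {
  "plan": [
    [[0,0.0133,0,0,0,0],[0.0027,0.0533,0,0,0,0],[0.0053,0.1,0,0,0,0],[0.0093,0.1467,0,0,0,0],[0.012,0.1933,0,0,0,0],[0.0147,0.24,0,0,0,0],[0.0173,0.2867,0,0,0,0],[0.02,0.3333,0,0,0,0]]
  ]
}}

```text
clock: 50.05
tool_pos: [0.5174, -0.0906, 0.2248]
orientation: [180.0, -0.1, -180.0]
force: [0.3, 0.1, -1.8]
opening: 0.0469
gripper_force: 30.0
```

In the tool's units: 28 cm is 0.3733, 24.5 cm is 0.3267.

>>> {"name": "send_rows", "arguments": {
  "plan": [
    [[0.0027,0.0467,0,0,0,0],[0.0067,0.0933,0,0,0,0],[0.0107,0.14,0,0,0,0],[0.0133,0.1867,0,0,0,0],[0.0173,0.2333,0,0,0,0],[0.0213,0.28,0,0,0,0],[0.0253,0.3267,0,0,0,0],[0.028,0.3733,0,0,0,0]]
  ]
}}

```text
clock: 50.72
tool_pos: [0.496, 0.1889, 0.2249]
orientation: [-179.9, -0.1, -180.0]
force: [1.2, 1.0, -1.0]
opening: 0.0472
gripper_force: 30.0
```

In the tool's units: 7.2 cm is 0.096, 6 cm is 0.08.

>>> {"name": "send_rows", "arguments": {
  "plan": [
    [[0,0.0467,0,0,0,0],[0,0.08,0,0,0,0],[0,0.096,0,0,0,0],[0,0.096,0,0,0,0],[0,0.096,0,0,0,0],[0,0.096,0,0,0,0]]
  ]
}}

```text
clock: 51.22
tool_pos: [0.4972, 0.2585, 0.2253]
orientation: [-179.9, -0.1, -180.0]
force: [0.1, 0.7, -1.5]
opening: 0.0472
gripper_force: 30.0
```

In the tool's units: 15.8 cm is 0.2107, 14 cm is 0.1867.

>>> {"name": "send_rows", "arguments": {
  "plan": [
    [[0,0,0.0267,0,0,0],[0,0,0.0667,0,0,0],[0,0,0.1067,0,0,0],[0,0,0.1467,0,0,0],[0,0,0.1867,0,0,0],[0,0,0.2107,0,0,0],[0,0,0.2107,0,0,0],[0,0,0.2107,0,0,0]]
  ]
}}

```text
clock: 51.88
tool_pos: [0.4976, 0.258, 0.0678]
orientation: [-179.9, -0.1, 180.0]
force: [0.6, 1.0, -0.9]
opening: 0.047
gripper_force: 30.0
```

>>> {"name": "send_rows", "arguments": {
  "plan": [
    [[0,0,0,0,0,0],[0,0,0,0,0,0],[0,0,0,0,0,0]]
  ]
}}

```text
clock: 52.13
tool_pos: [0.4986, 0.26, 0.0698]
orientation: [179.9, 0.1, -180.0]
force: [0.6, 0.8, -1.3]
opening: 0.0472
gripper_force: 30.0
```

In the tool's units: 1.4 cm is 0.0187, 1.3 cm is 0.0173.

>>> {"name": "send_rows", "arguments": {
  "plan": [
    [[0,0,0.0067,0,0,0],[0,0,0.0133,0,0,0],[0,0,0.0173,0,0,0],[0,0,0.0187,0,0,0],[0,0,0.0187,0,0,0],[0,0,0.0187,0,0,0]]
  ]
}}

```text
clock: 52.63
tool_pos: [0.4977, 0.2593, 0.0541]
orientation: [-180.0, -0.0, -179.9]
force: [-1.4, -1.6, 1.9]
opening: 0.047
gripper_force: 30.0
```

In the tool's units: 0.2 cm is 0.0027, 0.1 cm is 0.0013.

>>> {"name": "send_rows", "arguments": {
  "plan": [
    [[0,0,0.0013,0,0,0],[0,0,0.0027,0,0,0],[0,0,0.0027,0,0,0],[0,0,0.0027,0,0,0]]
  ]
}}

```text
clock: 52.97
tool_pos: [0.4981, 0.2594, 0.054]
orientation: [-180.0, 0.1, -179.9]
force: [-5.8, -3.9, 19.9]
opening: 0.0472
gripper_force: 30.0
```

In the tool's units: -0.15 cm is -0.002.

>>> {"name": "send_rows", "arguments": {
  "plan": [
    [[0,0,-0.002,0,0,0],[0,0,-0.002,0,0,0],[0,0,-0.002,0,0,0]]
  ]
}}

```text
clock: 53.22
tool_pos: [0.4982, 0.2597, 0.054]
orientation: [180.0, 0.0, -179.9]
force: [-2.4, -0.1, 7.3]
opening: 0.047
gripper_force: 30.0
```

>>> {"name": "send_rows", "arguments": {
  "plan": [
    [[0,0,0,0,0,0],[0,0,0,0,0,0],[0,0,0,0,0,0],[0,0,0,0,0,0],[0,0,0,0,0,0],[0,0,0,0,0,0]]
  ],
  "fingers": 1
}}

```text
clock: 53.72
tool_pos: [0.4978, 0.2594, 0.0534]
orientation: [-180.0, -0.0, -180.0]
force: [-0.1, 0.6, -0.3]
opening: 0.0816
gripper_force: 0.0
```

In the tool's units: -21 cm is -0.28, -20 cm is -0.2667.

>>> {"name": "send_rows", "arguments": {
  "plan": [
    [[0,0,-0.0133,0,0,0],[0,0,-0.0533,0,0,0],[0,0,-0.1067,0,0,0],[0,0,-0.16,0,0,0],[0,0,-0.2133,0,0,0],[0,0,-0.2667,0,0,0],[0,0,-0.28,0,0,0],[0,0,-0.28,0,0,0]]
  ]
}}

```text
clock: 54.38
tool_pos: [0.4993, 0.2605, 0.2691]
orientation: [179.7, 0.4, -179.9]
force: [0.2, 0.6, 0.1]
opening: 0.0875
gripper_force: 0.0
```

In the tool's units: -29.5 cm is -0.3933, -26 cm is -0.3467.

>>> {"name": "send_rows", "arguments": {
  "plan": [
    [[-0.008,-0.04,0,0,0,0],[-0.0187,-0.0933,0,0,0,0],[-0.0293,-0.1467,0,0,0,0],[-0.04,-0.2,0,0,0,0],[-0.0507,-0.2467,0,0,0,0],[-0.0613,-0.2933,0,0,0,0],[-0.072,-0.3467,0,0,0,0],[-0.0827,-0.3933,0,0,0,0]]
  ]
}}

```text
clock: 55.05
tool_pos: [0.5596, -0.0377, 0.2636]
orientation: [-180.0, -0.0, -180.0]
force: [0.8, 0.1, -0.6]
opening: 0.0876
gripper_force: 0.0
```

In the tool's units: -30.5 cm is -0.4067, -28 cm is -0.3733.

>>> {"name": "send_rows", "arguments": {
  "plan": [
    [[-0.0107,-0.0533,0,0,0,0],[-0.0213,-0.1067,0,0,0,0],[-0.032,-0.16,0,0,0,0],[-0.0427,-0.2133,0,0,0,0],[-0.0533,-0.2667,0,0,0,0],[-0.064,-0.32,0,0,0,0],[-0.0747,-0.3733,0,0,0,0],[-0.084,-0.4067,0,0,0,0]]
  ]
}}

```text
clock: 55.72
tool_pos: [0.6226, -0.344, 0.2626]
orientation: [180.0, -0.1, 179.9]
force: [0.2, 0.7, -0.6]
opening: 0.0877
gripper_force: 0.0
```

>>> {"name": "send_rows", "arguments": {
  "plan": [
    [[0,0,0,0,0,0],[0,0,0,0,0,0],[0,0,0.0267,0,0,0],[0,0,0.0667,0,0,0],[0,0,0.0933,0,0,0],[0,0,0.0933,0,0,0],[0,0,0.0933,0,0,0]]
  ]
}}

```text
clock: 56.3
tool_pos: [0.6227, -0.3394, 0.1932]
orientation: [180.0, -0.1, -179.9]
force: [0.4, -0.0, 1.3]
opening: 0.0877
gripper_force: 0.0
```

In the tool's units: 6.8 cm is 0.0907, 6 cm is 0.08.

>>> {"name": "send_rows", "arguments": {
  "plan": [
    [[0,0,0.0267,0,0,0],[0,0,0.0533,0,0,0],[0,0,0.08,0,0,0],[0,0,0.0907,0,0,0],[0,0,0.0907,0,0,0],[0,0,0.0907,0,0,0]]
  ]
}}

```text
clock: 56.8
tool_pos: [0.624, -0.3406, 0.1273]
orientation: [-179.9, 0.1, -179.9]
force: [-0.8, -0.1, 0.5]
opening: 0.0877
gripper_force: 0.0
```

In the tool's units: -0.1 cm is -0.0013.

>>> {"name": "send_rows", "arguments": {
  "plan": [
    [[0,-0.0013,0,0,0,0],[0,-0.0013,0,0,0,0],[0,-0.0013,0,0,0,0]]
  ]
}}

```text
clock: 57.05
tool_pos: [0.6238, -0.3418, 0.127]
orientation: [-180.0, 0.1, -180.0]
force: [0.3, -0.8, -0.9]
opening: 0.0878
gripper_force: 0.0
```

In the tool's units: 0.3 cm is 0.004.

>>> {"name": "send_rows", "arguments": {
  "plan": [
    [[0,0,0.004,0,0,0],[0,0,0.004,0,0,0],[0,0,0.004,0,0,0]]
  ]
}}

```text
clock: 57.3
tool_pos: [0.6231, -0.3414, 0.1224]
orientation: [180.0, -0.0, -180.0]
force: [-0.1, -1.2, -0.4]
opening: 0.0875
gripper_force: 0.0
```

>>> {"name": "send_rows", "arguments": {
  "plan": [
    [[0,0,0,0,0,0],[0,0,0,0,0,0],[0,0,0,0,0,0],[0,0,0,0,0,0],[0,0,0,0,0,0],[0,0,0,0,0,0],[0,0,0,0,0,0],[0,0,0,0,0,0]]
  ],
  "fingers": 0
}}

```text
clock: 57.97
tool_pos: [0.6232, -0.3416, 0.1226]
orientation: [-180.0, 0.0, -180.0]
force: [0.5, 0.5, 0.8]
opening: 0.0466
gripper_force: 30.0
```

In the tool's units: -15 cm is -0.2, -14.5 cm is -0.1933.

>>> {"name": "send_rows", "arguments": {
  "plan": [
    [[0,0,-0.0133,0,0,0],[0,0,-0.04,0,0,0],[0,0,-0.08,0,0,0],[0,0,-0.12,0,0,0],[0,0,-0.16,0,0,0],[0,0,-0.1933,0,0,0],[0,0,-0.2,0,0,0],[0,0,-0.2,0,0,0]]
  ]
}}

```text
clock: 58.63
tool_pos: [0.624, -0.3417, 0.2758]
orientation: [-179.9, 0.3, -180.0]
force: [1.1, 0.8, -2.3]
opening: 0.0467
gripper_force: 30.0
```

In the tool's units: 24.5 cm is 0.3267, 21 cm is 0.28.

>>> {"name": "send_rows", "arguments": {
  "plan": [
    [[0,0.0133,0,0,0,0],[0.004,0.0467,0,0,0,0],[0.008,0.0933,0,0,0,0],[0.012,0.14,0,0,0,0],[0.016,0.1867,0,0,0,0],[0.02,0.2333,0,0,0,0],[0.024,0.28,0,0,0,0],[0.0267,0.3267,0,0,0,0]]
  ]
}}

```text
clock: 59.3
tool_pos: [0.6013, -0.0943, 0.2706]
orientation: [180.0, -0.2, -180.0]
force: [-0.2, -0.1, -2.1]
opening: 0.0469
gripper_force: 30.0
```

In the tool's units: 28 cm is 0.3733, 2.1 cm is 0.028.

>>> {"name": "send_rows", "arguments": {
  "plan": [
    [[0.004,0.0467,0,0,0,0],[0.008,0.0933,0,0,0,0],[0.012,0.14,0,0,0,0],[0.016,0.1867,0,0,0,0],[0.02,0.2333,0,0,0,0],[0.024,0.28,0,0,0,0],[0.028,0.3267,0,0,0,0],[0.0307,0.3733,0,0,0,0]]
  ]
}}

```text
clock: 59.97
tool_pos: [0.578, 0.1852, 0.2708]
orientation: [-179.9, -0.2, -180.0]
force: [1.1, -0.6, -2.4]
opening: 0.0469
gripper_force: 30.0
```

In the tool's units: 14 cm is 0.1867, 13 cm is 0.1733.

>>> {"name": "send_rows", "arguments": {
  "plan": [
    [[0.0027,0.0467,0,0,0,0],[0.0067,0.0933,0,0,0,0],[0.012,0.14,0,0,0,0],[0.0133,0.1733,0,0,0,0],[0.0133,0.1867,0,0,0,0],[0.0133,0.1867,0,0,0,0],[0.0133,0.1867,0,0,0,0]]
  ]
}}

```text
clock: 60.55
tool_pos: [0.5687, 0.3236, 0.2707]
orientation: [-179.9, -0.1, -179.9]
force: [0.1, -0.2, -1.5]
opening: 0.0465
gripper_force: 30.0
```

In the tool's units: 13.5 cm is 0.18, 13 cm is 0.1733.

>>> {"name": "send_rows", "arguments": {
  "plan": [
    [[0,0,0,0,0,0],[0,0,0.0267,0,0,0],[0,0,0.0667,0,0,0],[0,0,0.1067,0,0,0],[0,0,0.1467,0,0,0],[0,0,0.1733,0,0,0],[0,0,0.18,0,0,0],[0,0,0.18,0,0,0]]
  ]
}}

```text
clock: 61.22
tool_pos: [0.5692, 0.3216, 0.1361]
orientation: [-179.9, -0.1, 180.0]
force: [-1.0, -0.3, -2.1]
opening: 0.0467
gripper_force: 30.0
```

>>> {"name": "send_rows", "arguments": {
  "plan": [
    [[0,0,0,0,0,0],[0,0,0,0,0,0],[0,0,0,0,0,0]]
  ]
}}

```text
clock: 61.47
tool_pos: [0.5706, 0.3239, 0.1396]
orientation: [179.9, 0.1, -180.0]
force: [-1.1, 0.9, -1.9]
opening: 0.0468
gripper_force: 30.0
```

In the tool's units: 2.1 cm is 0.028, 2 cm is 0.0267.

>>> {"name": "send_rows", "arguments": {
  "plan": [
    [[0,0,0.0093,0,0,0],[0,0,0.0187,0,0,0],[0,0,0.0267,0,0,0],[0,0,0.028,0,0,0],[0,0,0.028,0,0,0],[0,0,0.028,0,0,0]]
  ]
}}

```text
clock: 61.97
tool_pos: [0.5696, 0.3234, 0.1162]
orientation: [-180.0, -0.0, -180.0]
force: [0.9, 0.0, -2.0]
opening: 0.0466
gripper_force: 30.0
```

In the tool's units: 0.1 cm is 0.0013, 0.05 cm is 0.0007.

>>> {"name": "send_rows", "arguments": {
  "plan": [
    [[0,0,0.0007,0,0,0],[0,0,0.0013,0,0,0],[0,0,0.0013,0,0,0]]
  ]
}}

```text
clock: 62.22
tool_pos: [0.5698, 0.3235, 0.1156]
orientation: [180.0, 0.0, -180.0]
force: [-0.0, -0.1, -2.5]
opening: 0.0465
gripper_force: 30.0
```

In the tool's units: 0.15 cm is 0.002, 0.1 cm is 0.0013.

>>> {"name": "send_rows", "arguments": {
  "plan": [
    [[0,0,0.0013,0,0,0],[0,0,0.002,0,0,0],[0,0,0.002,0,0,0],[0,0,0.002,0,0,0]]
  ]
}}

```text
clock: 62.55
tool_pos: [0.5704, 0.3236, 0.1155]
orientation: [180.0, 0.1, -179.9]
force: [-1.6, -1.6, 6.1]
opening: 0.0465
gripper_force: 30.0
```

Contact. I release, rise and look.

>>> {"name": "send_rows", "arguments": {
  "plan": [
    [[0,0,0,0,0,0],[0,0,0,0,0,0],[0,0,0,0,0,0],[0,0,0,0,0,0],[0,0,0,0,0,0],[0,0,0,0,0,0]]
  ],
  "fingers": 1
}}

```text
clock: 63.05
tool_pos: [0.5697, 0.3235, 0.1139]
orientation: [-180.0, -0.0, -180.0]
force: [-0.2, -0.1, -0.5]
opening: 0.0813
gripper_force: 0.0
```

In the tool's units: -19 cm is -0.2533, -16 cm is -0.2133.

>>> {"name": "send_rows", "arguments": {
  "plan": [
    [[0,0,-0.0133,0,0,0],[0,0,-0.0533,0,0,0],[0,0,-0.1067,0,0,0],[0,0,-0.16,0,0,0],[0,0,-0.2133,0,0,0],[0,0,-0.2533,0,0,0],[0,0,-0.2533,0,0,0]]
  ]
}}

```text
clock: 63.63
tool_pos: [0.5722, 0.3246, 0.3135]
orientation: [179.6, 0.6, -179.9]
force: [1.1, 0.7, 1.9]
opening: 0.0876
gripper_force: 0.0
```

In the tool's units: -6.5 cm is -0.0867, -3 cm is -0.04.

>>> {"name": "send_rows", "arguments": {
  "plan": [
    [[0,-0.04,0,0,0,0],[0,-0.0867,0,0,0,0],[0,-0.0867,0,0,0,0],[0,-0.0867,0,0,0,0],[0,-0.0867,0,0,0,0]]
  ]
}}

```text
clock: 64.05
tool_pos: [0.5699, 0.2584, 0.3048]
orientation: [180.0, 0.0, -180.0]
force: [-1.1, 0.5, -0.1]
opening: 0.0877
gripper_force: 0.0
```

Run:
```python
from m import *
s=snap('wrist'); S=snap('scene'); D=snap('side'); pickle.dump((s,S,D),open('w8.pkl','wb'))
print(ctrl.get_obs()['tool_pos'])
a=s['img'][20:300,180:520]; b=S['img'][230:370,110:340]
cv=np.zeros((600,800,3),np.uint8); cv[:420,:510]=cv2.resize(a,None,fx=1.5,fy=1.5); cv[:420,520:800]=D['img'][230:370,175:315].repeat(2,0).repeat(2,1)[:280].repeat(1,0)[:280] if 0 else np.vstack([cv2.resize(D['img'][240:370,170:310],(280,260)),np.zeros((160,280,3),np.uint8)])
cv2.imwrite('pics/v8.png',cv[:430,:,::-1])
```

```text
[0.5698 0.2592 0.304 ]
```

View pics/v8.png

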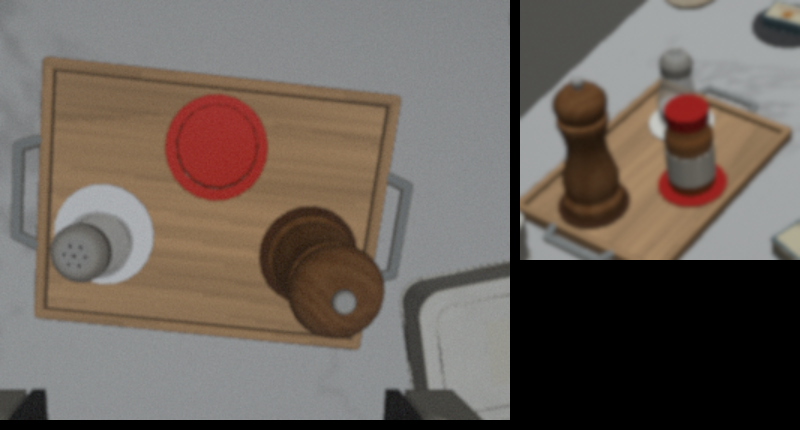

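All three stand upright: the shaker cap is at (78,252) over the white pad, the jar cap at (217,147) over the red, and the mill knob at (344,302) over the brown. I check the centres against the pads.

Run:
```python
from m import *
s,S,D=pickle.load(open('w8.pkl','rb'))
f=lambda u,v,z:onz(s,180+u/1.5,20+v/1.5,z)[:2]
print('mill',f(344,302,.159),'pad .5708 .323'); print('jar',f(217,147,.106),'pad',f(216.5,147.5,.011),'.4977 .259')
print('shaker',f(77,254,.101),'pad',f(104,234.5,.011),'.5558 .1805')
o=ctrl.get_obs(); print(o['clock'],o['qvel'].max())
```

```text
mill [0.5713 0.3207] pad .5708 .323
jar [0.4986 0.2597] pad [0.4977 0.2597] .4977 .259
shaker [0.5565 0.1809] pad [0.5561 0.1813] .5558 .1805
64.2 0.3032695009325682
```

All are within 3 mm of their pad centres, so I hand the job in.

```bash
python3 -c "
from plant import ctrl
print(ctrl.close_job())"
```

```text
the job is handed in; nothing more can be done
None
```

The job is handed in at about 64 s, verdict not shown: the matchbox lies flat within about 1 mm of the coaster's centre, and mill, shaker and jar stand upright within 3 mm of their own pad centres, with the mug unmoved.

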